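# Pack the embossing stamps to height and close the cassette

## Task

Load every stamp on the bench into the cassette, face up and side by side on the bed, each on a stack of packing plates chosen so that its brass face comes level with the tops of the two end cheeks (to within a millimetre or so). Once all the stamps are in and level, lay the cover plate, handle up, on the cheeks so that it is centred, lines up with the cassette and lies flat. Leave the iron weight and the whetstone where they are; plates that are not needed can stay on the bench.

Things in the scene. Friction and masses are not known exactly. Their poses are not given: they have to be found in the camera images.
- cassette: fixed stamp cassette of steel: a flat bed 84 mm (x) by 250 mm (y), 20 mm thick, with an upright cheek at each y end (each 84 mm along x, 14 mm thick, from y = 111 to 125 mm and -111 to -125 mm) that stands 48 mm above the bed, so cheek tops are 68 mm above the table; open on both x sides and above. Origin: centre of its underside, on the table; z up; the long way is y. There is room on the bed for three stacks side by side, e.g. at y = -70, 0 and +70 mm, x = 0
- cover_handle (a point): middle of the handle bar of the loose aluminium cover plate. The plate is 84 mm (x) by 250 mm (y), 8 mm thick, 0.5 kg; the black handle bar is 16 mm wide (x), 90 mm long (y), 14 mm tall, on two 12 mm square posts at y = +-37 mm, and this point is 34 mm above the plate's underside and on its centre. Same axes as the plate, z up; it lies on the table at the start and turned half round it is the same
- stamp_round_c (a point): centre (half-way up) of an embossing stamp, 22 mm tall in all: a wooden block 40 mm (x) by 50 mm (y) by 18 mm, topped by a brass face 4 mm high in the shape of a flat round disc 34 mm across. z up through the face. 0.08 to 0.17 kg. May be absent
- stamp_bar_c (a point): centre (half-way up) of an embossing stamp, 26 mm tall in all: a wooden block 40 mm (x) by 50 mm (y) by 22 mm, topped by a brass face 4 mm high in the shape of a single narrow bar 14 x 44 mm, along y. z up through the face. 0.08 to 0.17 kg. May be absent
- stamp_cross_c (a point): centre (half-way up) of an embossing stamp, 28 mm tall in all: a wooden block 40 mm (x) by 50 mm (y) by 24 mm, topped by a brass face 4 mm high in the shape of a cross, 34 mm along x and 44 mm along y, arms 12 mm wide. z up through the face. 0.08 to 0.17 kg. May be absent
- stamp_full_c (a point): centre (half-way up) of an embossing stamp, 32 mm tall in all: a wooden block 40 mm (x) by 50 mm (y) by 28 mm, topped by a brass face 4 mm high in the shape of a plain rectangle 34 x 44 mm that nearly covers the top. z up through the face. 0.08 to 0.17 kg. May be absent
- thick1_c (a point): centre of a steel packing plate, 40 mm (x) by 60 mm (y), 16 mm thick, lying flat on the table, z up
- thick2_c (a point): centre of a steel packing plate, 40 mm (x) by 60 mm (y), 16 mm thick, lying flat on the table, z up
- mid1_c (a point): centre of a steel packing plate, 40 mm (x) by 50 mm (y), 10 mm thick, lying flat on the table, z up
- mid2_c (a point): centre of a steel packing plate, 40 mm (x) by 50 mm (y), 10 mm thick, lying flat on the table, z up
- mid3_c (a point): centre of a steel packing plate, 40 mm (x) by 50 mm (y), 10 mm thick, lying flat on the table, z up
- thin1_c (a point): centre of a steel packing plate, 40 mm (x) by 40 mm (y), 6 mm thick, lying flat on the table, z up
- thin2_c (a point): centre of a steel packing plate, 40 mm (x) by 40 mm (y), 6 mm thick, lying flat on the table, z up
- iron_weight: bystander: dark cast-iron pattern weight with a knob, 60 mm across, 72 mm tall; origin at the centre of its underside
- whetstone: bystander: grey whetstone 60 x 40 x 22 mm; origin at the centre of its underside
Things that resemble listed ones, but are neither listed nor needed, are in the scene too. What is shaped like the part that bears stamp_cross_c but pink is not meant. What is shaped like the part that bears thick2_c but pink is not meant.

How it is judged:
By the outcome, as a careful person would: the job done as asked, in the order asked, and still so for the second after the job is handed in, with the robot touching nothing.
Of stamp_round, stamp_bar, stamp_cross, stamp_full only 2 to 3 are there at a start; the rules pass over those that are not, and their reading is None.
At some moment in a run one of cover may be knocked a few centimetres aside while the robot is not near it.
Once in a run the grip may slacken for a moment while it holds something.
It also fails if it takes over 210 s, if anything falls off the work surface, if the arm or the gripper's body presses on something with over 40 N, if the wrist force passes 120 N, or if a joint passes its speed limit or range.

## Robot

A 6-joint arm with a two-finger parallel gripper is mounted at the origin on the work surface. World frame = base frame: x ahead of the robot, y to its left, z up, the work surface at z = 0. Lengths are in m, angles in rad, forces in N, time in s.
With the tool pointing down it reaches from about 0.3 to 0.825 m from the base axis. Payload 5.4 kg.
Tool frame: the origin (TCP) lies at the very end of the fingers, on their centre line; the grasp point (between the pads) lies 19 mm behind it; z points along the fingers, y is the line along which they close (so a half turn about z gives the same grasp; the last joint's range is limited). The gripper opens to 92 mm and grips with 3 to 60 N. Pads are 20 mm wide; open, the fingers measure 128 mm over their backs; the gripper's body (75 mm by 189 mm) begins 69 mm behind the grasp point.
Start: joints at [1.064, 0.158, 1.597, -0, 1.386, -0.21], TCP at [0.168, 0.55, 0.215] pointing down, gripper open.
Joint ranges: [-2.91, 2.91], [-0.94, 2.29], [0.18, 2.7], [-1.29, 4.43], [0.17, 2.64], [-3, 3]. Speed limits (rad/s): [2.57, 2.57, 3.14, 3.14, 3.14, 3.14].

## Interface

Orientations are given as a rotation vector (axis times angle).
In Python, from cell import r gives the robot as it stands. The module is installed in compiled form; this text tells all that it offers.
- The arm moves only by the shell command python3 -m handwheel 'ROWS' [FORCE]. ROWS is JSON, a list of rows, each an object of numbers: "ax", "ay", "az": the turn, a rotation vector about the world's x, y, z in rad; "dx", "dy", "dz": the shift along the world's x, y, z in cm; "hand": the opening in per cent of the stroke, from 0 (shut) to 100 (fully open). A call has 1 to 12 rows; each row shifts and turns the commanded pose from where the row before left it; what a row does not reach is not made up. A row lasts 1/8 s, in which the tool goes at most 62.5 mm and 10.7 degrees, less where a joint would pass 70% of its speed; a pose out of reach is approached as far as the arm can. A call is refused whole if a number of a shift passes 6.25 or a number of a turn 0.188, either way. A call with a gripper value outside its range is refused whole. The fingers move at their own pace and stop on an object; FORCE is the grip in N (left out, the last holds). Time passes only in rows, so rows that do not move let the fingers close. It gives the time, the measured TCP pose, the force, the opening and the grip force at its end, in the units of the state.
- r.state(): the state, without advancing time (a new reading comes with each control period).
- r.capture(name): name is "scene" or "top"; returns the picture (420x560x3 uint8, red, green, blue); there is no depth.
- r.camera_params(name): a dict with "fx", "fy", "cx", "cy" (pixels), "k1" (the pictures are not rectified: a ray, as slopes to the right and down, at radius r is drawn at 1 + k1 r^2 times it, then the intrinsics apply), "eye" and "orientation" of the camera in the world. Camera axes: x right, y down, z forward; pixel columns grow to the right and rows downward; lengths in m; the calibration is good to about 2 mm. A picture is of the moment at which its call begins. camera_params takes no time and is no camera call.
- r.job_done(): hands the job in; it is judged then, once.
The state is a dict: "t": time; "qpos": joint angles; "joint_vel": joint speeds; "tau": joint torques, N m; "tool_pos": TCP position; "tool_rot": TCP orientation; "contact_force": force on the tool from outside, world axes, zero at the start; "torque": the same for the moment, N m; "finger_gap": finger opening in m; "finger_force": force on a finger pad.
Only numpy, scipy, OpenCV 4.12 (cv2) and the standard library are available. Lean on these libraries where they do the work, as an engineer would, in place of code of your own. Each camera call takes 0.05 s, during which the arm holds its last target. There are 200 camera calls.

## Working session

There is one attempt and no reset: what is moved stays moved. The work goes in short steps, Python scripts to look and compute and a shell command to move; the robot and the scene stay as the last step left them, time stands still between calls to the robot, and variables do not carry over. Pictures are saved under pics/ and viewed, at most 14 in all, crops included, and the job is handed in when it is done.

```bash
mkdir -p pics; python3 - <<'E'
from cell import r
import cv2
for n in("scene","top"):
    p=r.camera_params(n);print(n,p)
    im=r.capture(n);cv2.imwrite(f"pics/{n}0.png",cv2.resize(im[:,:,::-1],(800,600),interpolation=cv2.INTER_CUBIC))
    cv2.imwrite(f"pics/raw_{n}0.png",im[:,:,::-1])
s=r.state();print(s)
E
```

```text
scene {'fx': 382.59967360192854, 'fy': 382.59967360192854, 'cx': 285.57235480268497, 'cy': 206.08913924668258, 'k1': -0.0911812170965818, 'eye': array([ 1.1417904 , -0.14514308,  1.00839713]), 'orientation': array([-2.07303572, -1.5724539 ,  0.50759933])}
top {'fx': 410.356277248796, 'fy': 410.356277248796, 'cx': 276.9670289980826, 'cy': 210.42541959645288, 'k1': -0.007356904599122339, 'eye': array([0.2883226 , 0.03987781, 1.13392739]), 'orientation': array([-2.12934305,  2.13312819, -0.14423231])}
{'t': 0.1, 'qpos': array([ 1.06392663e+00,  1.59030353e-01,  1.59808450e+00,  1.26351737e-05,
        1.38619833e+00, -2.10090353e-01]), 'joint_vel': array([-0.00035958, -0.00022978, -0.00205193,  0.00163999, -0.000779  ,
        0.00011465]), 'tau': array([ 4.45292917e-04, -3.86501527e+01, -3.22961998e+01,  7.03043374e-02,
        3.39174899e-02, -1.03639013e-04]), 'tool_pos': array([0.16788718, 0.54935905, 0.2137034 ]), 'tool_rot': array([-4.64383443e-01, -3.10645787e+00,  2.52346611e-03]), 'contact_force': array([ 0.57673719, -0.46838112,  0.08633494]), 'torque': array([ 0.00702274,  0.00099136, -0.00188869]), 'finger_force': 0.0, 'finger_gap': 0.09214453857713953}
```

View pics/scene0.png

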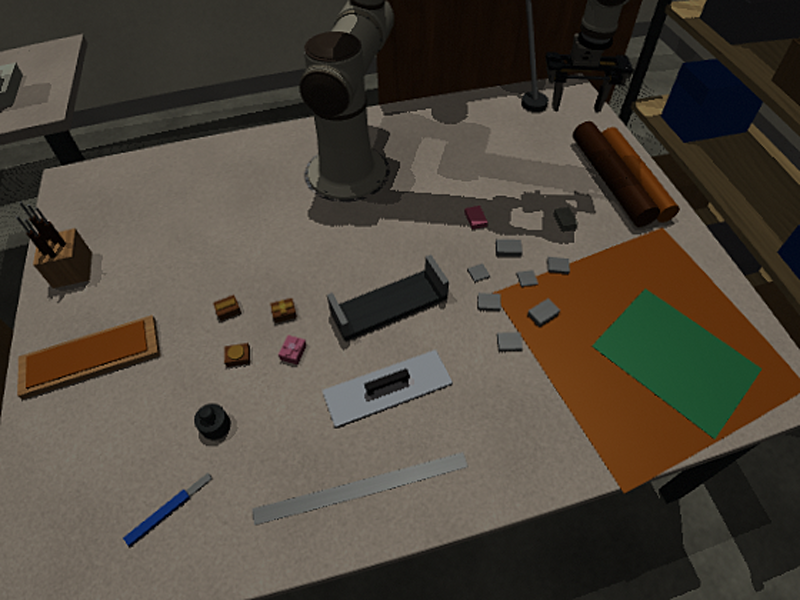

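View pics/top0.png

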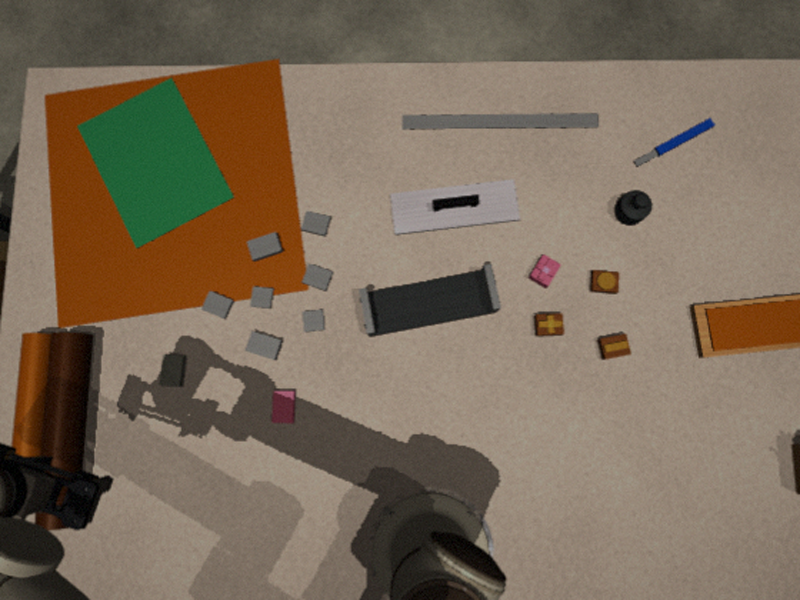

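The scene view shows the cassette at (390,300), the cover at (388,388), and plates to the right. Candidates in the top view (800x600):

- **Stamps:** round (604,281), cross (548,323), bar (614,346). The pink cross at (545,270) is a decoy. There is no full stamp.
- **Plates, grey:** (317,222), (318,277), (265,245), (262,297), (217,305), (314,320), (265,345). The pink plate at (284,406) is a decoy.
- **Whetstone:** (173,370), dark.

The stacks will be round 16+10, bar 16+6 and cross 10+10.

```bash
cat > h.py <<'E'
import numpy as np,cv2
from cell import r
from scipy.spatial.transform import Rotation as R
def ray(n,px):
    p=r.camera_params(n);K=np.array([[p['fx'],0,p['cx']],[0,p['fy'],p['cy']],[0,0,1]])
    px=np.float64(px).reshape(-1,2);d=(px-[p['cx'],p['cy']])/[p['fx'],p['fy']]
    u=d.copy()
    for _ in range(20): u=d/(1+p['k1']*(u**2).sum(1,keepdims=True))
    v=np.c_[u,np.ones(len(u))]
    return p['eye'],R.from_rotvec(p['orientation']).apply(v)
def plane(n,px,z):
    e,v=ray(n,px);return (e+v*((z-e[2])/v[:,2])[:,None])[:,:2]
def proj(n,P):
    p=r.camera_params(n);q=R.from_rotvec(p['orientation']).inv().apply(np.float64(P).reshape(-1,3)-p['eye'])
    u=q[:,:2]/q[:,2:];u=u*(1+p['k1']*(u**2).sum(1,keepdims=True))
    return u*[p['fx'],p['fy']]+[p['cx'],p['cy']]
E
python3 - <<'E'
from h import *
im=cv2.imread('pics/raw_top0.png')
big=cv2.resize(im[135:275,100:460],(800,311),interpolation=cv2.INTER_CUBIC)
cv2.imwrite('pics/crop1.png',big)
hsv=cv2.cvtColor(im,cv2.COLOR_BGR2HSV)
for q in [(317,222),(318,277),(265,245),(262,297),(217,305),(314,320),(265,345),(430,222),(430,300),(365,310),(491,285),(604,281),(592,281),(548,313),(540,330),(614,346),(290,350),(340,280)]:
    print(q,hsv[round(q[1]*.7),round(q[0]*.7)])
m=((hsv[:,:,1]<45)&(hsv[:,:,2]>80)).astype(np.uint8)
m[:, :140]*=1
n,l,st,c=cv2.connectedComponentsWithStats(m)
for i in range(1,n):
    if st[i,4]>60 and c[i,1]<270:
        ct=np.argwhere(l==i)[:,::-1].astype(np.float32)
        w=plane('top',ct,.01).astype(np.float32);b=cv2.minAreaRect(w*1000)
        print(c[i].round(),st[i,4],np.round(b[0]),np.round(b[1],1),round(b[2]))
E
```

```text
(317, 222) [ 17  16 109]
(318, 277) [ 34  17 106]
(265, 245) [ 48  12 105]
(262, 297) [ 40  14 106]
(217, 305) [ 36  12 104]
(314, 320) [ 20  13 115]
(265, 345) [ 30  11 114]
(430, 222) [177  17 162]
(430, 300) [45 35 44]
(365, 310) [ 11  18 114]
(491, 285) [ 26  18 111]
(604, 281) [ 20 193 131]
(592, 281) [  8 211  41]
(548, 313) [ 11 113  61]
(540, 330) [ 12 195  94]
(614, 346) [ 18 193 135]
(290, 350) [ 14  49 152]
(340, 280) [ 13  54 160]
[34.  8.] 92 [1094.  808.] [58.7 40.4] 5
[265.  22.] 5621 [1033.  111.] [891.8 151.6] 89
[499.  13.] 288 [1056. -600.] [94.9 86.8] 63
[550.  12.] 78 [1057. -746.] [66.1 34.9] 51
[14. 49.] 721 [932. 833.] [308.2 123.2] 6
[405.  18.] 79 [1043. -317.] [29.3 68.3] 35
[526.  32.] 67 [ 996. -677.] [38.2 61.5] 64
[420.  36.] 62 [ 982. -362.] [30.7 57.2] 19
[32. 41.] 91 [980. 801.] [57.1 45.4] 75
[350.  84.] 1403 [ 835. -149.] [ 33.9 399.9] 0
[452. 110.] 89 [ 754. -437.] [16.9 48.3] 27
[318. 145.] 2420 [656. -56.] [ 91.5 259.9] 6
[220. 155.] 263 [622. 223.] [52.9 53.8] 80
[185. 172.] 267 [576. 324.] [37.2 58.3] 19
[222. 193.] 263 [517. 216.] [53.7 50.4] 67
[344. 200.] 180 [ 496. -124.] [93.5 16.3] 10
[183. 208.] 195 [472. 326.] [40.4 39.1] 83
[256. 217.] 186 [446. 121.] [89.3 17.8] 9
[151. 213.] 244 [458. 413.] [54.4 40.1] 67
[219. 224.] 225 [427. 224.] [42.  42.7] 6
[183. 241.] 334 [380. 320.] [61.1 44.2] 73
```

View pics/crop1.png

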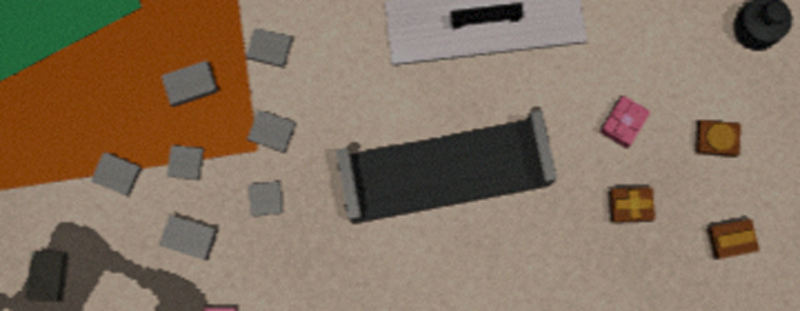

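```bash
cat >> h.py <<'E'
def up(im):
    return cv2.GaussianBlur(cv2.resize(im,None,fx=4,fy=4,interpolation=cv2.INTER_CUBIC),(7,7),0)
def rect(n,mask4,z):
    c=max(cv2.findContours(mask4.astype(np.uint8),0,1)[0],key=cv2.contourArea).reshape(-1,2)
    w=plane(n,(c+.5)/4-.5,z)*1000
    (cx,cy),(a,b),t=cv2.minAreaRect(w.astype(np.float32))
    m=cv2.moments(w.astype(np.float32))
    if a>b:a,b,t=b,a,t+90   # t: direction of first (short) side; long axis at t+90
    yaw=(t+90)%180-90
    return (cx,cy),(m['m10']/m['m00'],m['m01']/m['m00']),(a,b),yaw
def show(k,q): print(k,'rect',np.round(q[0],1),'cen',np.round(q[1],1),'size',np.round(q[2],1),'shortaxis',round(q[3],1))
E
cat > meas.py <<'E'
from h import *
import sys
n='top';im=cv2.imread(sys.argv[1])
H=cv2.cvtColor(up(im),cv2.COLOR_BGR2HSV).astype(int);h,s,v=H[...,0],H[...,1],H[...,2]
grey=(s<33)&(v>82)
def box(m,c,w=16,hh=None):
    hh=hh or w;o=np.zeros_like(m);x,y=c;o[4*(y-hh):4*(y+hh),4*(x-w):4*(x+w)]=m[4*(y-hh):4*(y+hh),4*(x-w):4*(x+w)];return o
P=dict(thick1=((185,172),.016),thick2=((183,241),.016),mid1=((220,155),.01),mid2=((222,193),.01),mid3=((151,213),.01),thin1=((183,208),.006),thin2=((219,224),.006),cheekR=((344,200),.068),cheekL=((256,217),.068))
for k,(c,z) in P.items(): show(k,rect(n,box(grey,c,16 if k[0]!='c' else 9,16 if k[0]!='c' else 22),z))
show('cover',rect(n,box((s<38)&(v>105),(318,145),55,30),.008))
show('handle',rect(n,box((v<70),(318,142),25,12),.034))
br=(h>14)&(h<27)&(s>120)&(v>85); wood=(s>110)
for k,c,z in(('round',(423,197),.022),('cross',(384,226),.028),('bar',(430,242),.026)):
    show(k,rect(n,box(br,c),z)); show(k+' wood',rect(n,box(wood&(h<30),c),z-.004))
show('cass dark',rect(n,box((v<75),(301,209),40,30),.02))
E
python3 meas.py pics/raw_top0.png
```

```text
thick1 rect [574.3 322.3] cen [574.3 322.4] size [37.2 58. ] shortaxis 18.8
thick2 rect [379.1 317.9] cen [378.8 317.9] size [41.3 59.9] shortaxis -17.4
mid1 rect [622.  222.9] cen [622.4 222.7] size [41.1 51.5] shortaxis -14.1
mid2 rect [513.  217.1] cen [513.  216.5] size [40.9 50.7] shortaxis -18.9
mid3 rect [458.3 413.2] cen [458.1 412.8] size [38.9 51. ] shortaxis -22.0
thin1 rect [473.  326.7] cen [472.7 326.2] size [38.6 40. ] shortaxis -5.7
thin2 rect [427.7 223.5] cen [427.5 223.7] size [40.4 40.4] shortaxis -83.1
cheekR rect [ 482.3 -115.7] cen [ 482.1 -115.7] size [13.8 85.4] shortaxis -79.0
cheekL rect [437.7 116.6] cen [437.9 116.3] size [15.5 84.2] shortaxis -79.7
cover rect [654.9 -53.7] cen [654.9 -53.9] size [ 87.9 253.6] shortaxis 6.4
handle rect [653.9 -53.6] cen [654.8 -53.6] size [22.9 90.5] shortaxis 6.5
round rect [ 501.  -340.8] cen [ 500.8 -340.8] size [35.6 36. ] shortaxis 43.9
round wood rect [ 499.9 -338.9] cen [ 499.9 -339.1] size [42.4 52.7] shortaxis -5.3
cross rect [ 417.  -229.6] cen [ 416.8 -229.3] size [35.2 42.9] shortaxis -34.1
cross wood rect [ 416.7 -227.5] cen [ 416.9 -227.7] size [42.  53.3] shortaxis 2.1
bar rect [ 374.7 -351.5] cen [ 374.8 -351.3] size [17.  46.1] shortaxis 10.0
bar wood rect [ 374.9 -348.7] cen [ 375.  -348.8] size [41. 55.] shortaxis 10.0
cass dark rect [462.4  -0.8] cen [460.5  -2.5] size [ 91.9 237.3] shortaxis 11.2
```

```bash
cat > go.py <<'E'
# args: x y z(mm) yaw(deg): prints shift (cm), turn (rad) left from measured pose
from h import *
import sys
x,y,z,w=map(float,sys.argv[1:5]);s=r.state();M=R.from_rotvec(s['tool_rot']).as_matrix()
d=(np.array([x,y,z])-s['tool_pos']*1000)/10
yaw=np.degrees(np.arctan2(M[1,1],M[0,1]));a=(w-yaw+90)%180-90
print('d cm',d.round(2),'az',round(np.radians(a),3),'| yaw',round(yaw,1),'z axis',M[:,2].round(3),'gap',round(s['finger_gap']*1000,1),'F',round(s['finger_force'],1),'t',round(s['t'],2))
E
python3 -m handwheel '[{"dx":4.06,"dy":-2.27,"dz":-0.84,"az":-0.0946,"hand":65},{"dx":4.06,"dy":-2.27,"dz":-0.84,"az":-0.0946,"hand":65},{"dx":4.06,"dy":-2.27,"dz":-0.84,"az":-0.0946,"hand":65},{"dx":4.06,"dy":-2.27,"dz":-0.84,"az":-0.0946,"hand":65},{"dx":4.06,"dy":-2.27,"dz":-0.84,"az":-0.0946,"hand":65},{"dx":4.06,"dy":-2.27,"dz":-0.84,"az":-0.0946,"hand":65},{"dx":4.06,"dy":-2.27,"dz":-0.84,"az":-0.0946,"hand":65},{"dx":4.06,"dy":-2.27,"dz":-0.84,"az":-0.0946,"hand":65},{"dx":4.06,"dy":-2.27,"dz":-0.84,"az":-0.0946,"hand":65},{"dx":4.06,"dy":-2.27,"dz":-0.84,"az":-0.0946,"hand":65},{"hand":65},{"hand":65}]' 30
python3 go.py 574.3 322.4 4 18.8
```

```text
d cm [ 40.64 -22.7  -20.97] az -0.946 | yaw 73.0 z axis [-0.001 -0.001 -1.   ] gap 92.1 F 0.0 t 0.1validation failed for argument at $[0]...
```

```bash
python3 -m handwheel '[{"ax":0,"ay":0,"az":-0.0946,"dx":4.06,"dy":-2.27,"dz":-0.84,"hand":65}]' 30; python3 go.py 574.3 322.4 4 18.8
```

```text
t: 0.22
tool_pos: [0.2075, 0.5279, 0.2063]
tool_rot: [-0.608, -3.082, -0.002]
contact_force: [0.0, -1.2, 0.9]
finger_gap: 0.084
finger_force: 0.0
d cm [ 36.68 -20.55 -20.23] az -0.853 | yaw 67.7 z axis [-0.     0.001 -1.   ] gap 84.0 F 0.0 t 0.23
```

All keys are needed in each row.

```bash
python3 -m handwheel '[{"ax":0,"ay":0,"az":-0.0946,"dx":4.06,"dy":-2.27,"dz":-0.84,"hand":65},{"ax":0,"ay":0,"az":-0.0946,"dx":4.06,"dy":-2.27,"dz":-0.84,"hand":65},{"ax":0,"ay":0,"az":-0.0946,"dx":4.06,"dy":-2.27,"dz":-0.84,"hand":65},{"ax":0,"ay":0,"az":-0.0946,"dx":4.06,"dy":-2.27,"dz":-0.84,"hand":65},{"ax":0,"ay":0,"az":-0.0946,"dx":4.06,"dy":-2.27,"dz":-0.84,"hand":65},{"ax":0,"ay":0,"az":-0.0946,"dx":4.06,"dy":-2.27,"dz":-0.84,"hand":65},{"ax":0,"ay":0,"az":-0.0946,"dx":4.06,"dy":-2.27,"dz":-0.84,"hand":65},{"ax":0,"ay":0,"az":-0.0946,"dx":4.06,"dy":-2.27,"dz":-0.84,"hand":65},{"ax":0,"ay":0,"az":-0.0946,"dx":4.06,"dy":-2.27,"dz":-0.84,"hand":65},{"ax":0,"ay":0,"az":0,"dx":0,"dy":0,"dz":0,"hand":65},{"ax":0,"ay":0,"az":0,"dx":0,"dy":0,"dz":0,"hand":65}]' 30
python3 go.py 574.3 322.4 4 18.8
python3 - <<'E'
from h import *
im=r.capture('top');cv2.imwrite('pics/a1.png',cv2.resize(im[100:280,100:340,::-1],(800,600)))
E
```

```text
t: 1.6
tool_pos: [0.5734, 0.323, 0.1301]
tool_rot: [-1.828, -2.554, 0.001]
contact_force: [0.5, 0.4, 0.2]
finger_gap: 0.0599
finger_force: 0.0
d cm [  0.09  -0.06 -12.61] az -0.0 | yaw 18.8 z axis [-0.001 -0.    -1.   ] gap 59.9 F 0.0 t 1.6
```

View pics/a1.png

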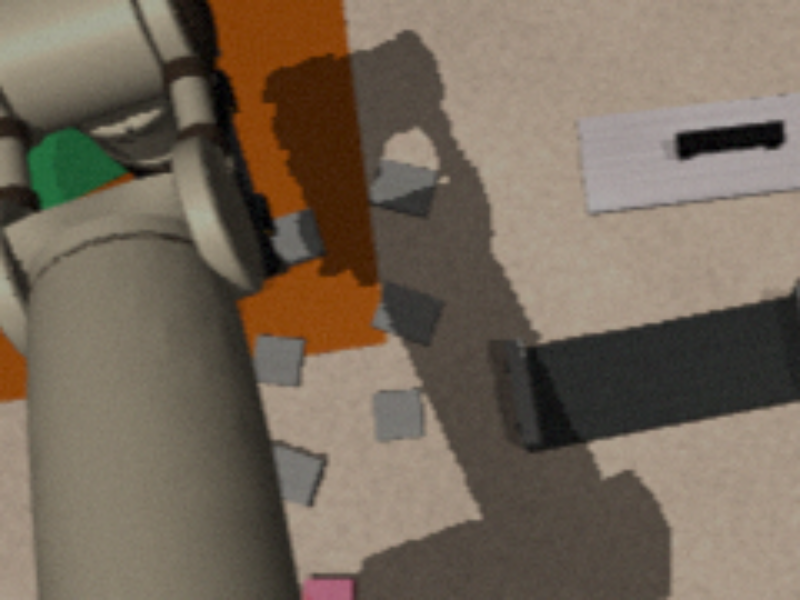

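The picture shows the gripper over thick1 at (295,235), lined up with it. Next I descend and grip.

```bash
python3 -m handwheel '[{"ax":0,"ay":0,"az":0,"dx":0.09,"dy":-0.06,"dz":-5,"hand":65},{"ax":0,"ay":0,"az":0,"dx":0,"dy":0,"dz":-5,"hand":65},{"ax":0,"ay":0,"az":0,"dx":0,"dy":0,"dz":-2,"hand":65},{"ax":0,"ay":0,"az":0,"dx":0,"dy":0,"dz":-0.6,"hand":65},{"ax":0,"ay":0,"az":0,"dx":0,"dy":0,"dz":0,"hand":30},{"ax":0,"ay":0,"az":0,"dx":0,"dy":0,"dz":0,"hand":30},{"ax":0,"ay":0,"az":0,"dx":0,"dy":0,"dz":0,"hand":30},{"ax":0,"ay":0,"az":0,"dx":0,"dy":0,"dz":0,"hand":30}]' 30
python3 -m handwheel '[{"ax":0,"ay":0,"az":0,"dx":0,"dy":0,"dz":2,"hand":30},{"ax":0,"ay":0,"az":0,"dx":0,"dy":0,"dz":5.3,"hand":30},{"ax":0,"ay":0,"az":0,"dx":0,"dy":0,"dz":5.3,"hand":30},{"ax":0,"ay":0,"az":-0.023,"dx":-2.12,"dy":-4.22,"dz":0,"hand":30},{"ax":0,"ay":0,"az":-0.023,"dx":-2.12,"dy":-4.22,"dz":0,"hand":30},{"ax":0,"ay":0,"az":-0.023,"dx":-2.12,"dy":-4.22,"dz":0,"hand":30},{"ax":0,"ay":0,"az":-0.023,"dx":-2.12,"dy":-4.22,"dz":0,"hand":30},{"ax":0,"ay":0,"az":-0.023,"dx":-2.12,"dy":-4.22,"dz":0,"hand":30},{"ax":0,"ay":0,"az":-0.023,"dx":-2.12,"dy":-4.22,"dz":0,"hand":30},{"ax":0,"ay":0,"az":0,"dx":0,"dy":0,"dz":0,"hand":30},{"ax":0,"ay":0,"az":0,"dx":0,"dy":0,"dz":0,"hand":30}]' 30
python3 go.py 446.8 69.1 24.5 10.9
```

```text
t: 2.65
tool_pos: [0.5766, 0.3228, 0.0068]
tool_rot: [1.828, 2.553, 0.005]
contact_force: [0.0, 0.1, 6.8]
finger_gap: 0.0396
finger_force: 30.0
t: 4.03
tool_pos: [0.4483, 0.0692, 0.1314]
tool_rot: [2.001, 2.421, 0.002]
contact_force: [0.2, 0.3, -1.3]
finger_gap: 0.0395
finger_force: 30.0
d cm [-1.500e-01 -1.000e-02 -1.069e+01] az 0.001 | yaw 10.9 z axis [ 0.001  0.    -1.   ] gap 39.5 F 30.0 t 4.03
```

```bash
python3 -m handwheel '[{"ax":0,"ay":0,"az":0,"dx":-0.15,"dy":0,"dz":-4.5,"hand":30},{"ax":0,"ay":0,"az":0,"dx":0,"dy":0,"dz":-4,"hand":30},{"ax":0,"ay":0,"az":0,"dx":0,"dy":0,"dz":-1.6,"hand":30},{"ax":0,"ay":0,"az":0,"dx":0,"dy":0,"dz":-0.3,"hand":30},{"ax":0,"ay":0,"az":0,"dx":0,"dy":0,"dz":0,"hand":30},{"ax":0,"ay":0,"az":0,"dx":0,"dy":0,"dz":0,"hand":30}]' 30
python3 go.py 446.8 69.1 26.8 10.9
```

```text
t: 4.78
tool_pos: [0.4475, 0.069, 0.0278]
tool_rot: [1.999, 2.421, 0.002]
contact_force: [-0.2, 0.4, -2.0]
finger_gap: 0.0394
finger_force: 30.0
d cm [-0.07  0.01 -0.1 ] az 0.0 | yaw 10.9 z axis [ 0.002 -0.    -1.   ] gap 39.4 F 30.0 t 4.78
```

```bash
python3 -m handwheel '[{"ax":0,"ay":0,"az":0,"dx":0,"dy":0,"dz":-0.1,"hand":30},{"ax":0,"ay":0,"az":0,"dx":0,"dy":0,"dz":-0.1,"hand":30},{"ax":0,"ay":0,"az":0,"dx":0,"dy":0,"dz":0,"hand":30}]' 30
python3 -m handwheel '[{"ax":0,"ay":0,"az":0,"dx":0,"dy":0,"dz":0,"hand":65},{"ax":0,"ay":0,"az":0,"dx":0,"dy":0,"dz":0,"hand":65},{"ax":0,"ay":0,"az":0,"dx":0,"dy":0,"dz":0,"hand":65}]' 30
python3 -m handwheel '[{"ax":0,"ay":0,"az":0,"dx":0,"dy":0,"dz":2,"hand":65},{"ax":0,"ay":0,"az":0,"dx":0,"dy":0,"dz":4.2,"hand":65},{"ax":0,"ay":0,"az":0,"dx":0,"dy":0,"dz":4.2,"hand":65},{"ax":0,"ay":0,"az":-0.099,"dx":-1.36,"dy":4.98,"dz":0,"hand":65},{"ax":0,"ay":0,"az":-0.099,"dx":-1.36,"dy":4.98,"dz":0,"hand":65},{"ax":0,"ay":0,"az":-0.099,"dx":-1.36,"dy":4.98,"dz":0,"hand":65},{"ax":0,"ay":0,"az":-0.099,"dx":-1.36,"dy":4.98,"dz":0,"hand":65},{"ax":0,"ay":0,"az":-0.099,"dx":-1.36,"dy":4.98,"dz":0,"hand":65},{"ax":0,"ay":0,"az":0,"dx":0,"dy":0,"dz":0,"hand":65},{"ax":0,"ay":0,"az":0,"dx":0,"dy":0,"dz":0,"hand":65}]' 30
python3 go.py 379 317.9 6 -17.4
```

```text
t: 5.15
tool_pos: [0.4473, 0.0689, 0.0266]
tool_rot: [2.0, 2.422, 0.001]
contact_force: [-4.0, 1.1, 13.4]
finger_gap: 0.0396
finger_force: 30.0
t: 5.52
tool_pos: [0.4464, 0.069, 0.0245]
tool_rot: [2.001, 2.422, 0.0]
contact_force: [-0.6, -0.3, -0.1]
finger_gap: 0.0598
finger_force: 0.0
t: 6.78
tool_pos: [0.3783, 0.3176, 0.1283]
tool_rot: [2.532, 1.859, -0.001]
contact_force: [0.6, -0.2, 0.3]
finger_gap: 0.0597
finger_force: 0.0
d cm [  0.07   0.03 -12.23] az 0.0 | yaw -17.4 z axis [-0.    -0.001 -1.   ] gap 59.7 F 0.0 t 6.78
```

```bash
python3 -m handwheel '[{"ax":0,"ay":0,"az":0,"dx":0.07,"dy":0.03,"dz":-5,"hand":65},{"ax":0,"ay":0,"az":0,"dx":0,"dy":0,"dz":-5,"hand":65},{"ax":0,"ay":0,"az":0,"dx":0,"dy":0,"dz":-1.6,"hand":65},{"ax":0,"ay":0,"az":0,"dx":0,"dy":0,"dz":-0.6,"hand":65},{"ax":0,"ay":0,"az":0,"dx":0,"dy":0,"dz":0,"hand":65},{"ax":0,"ay":0,"az":0,"dx":0,"dy":0,"dz":0,"hand":30},{"ax":0,"ay":0,"az":0,"dx":0,"dy":0,"dz":0,"hand":30},{"ax":0,"ay":0,"az":0,"dx":0,"dy":0,"dz":0,"hand":30},{"ax":0,"ay":0,"az":0,"dx":0,"dy":0,"dz":0,"hand":30}]' 30
python3 -m handwheel '[{"ax":0,"ay":0,"az":0,"dx":0,"dy":0,"dz":2,"hand":30},{"ax":0,"ay":0,"az":0,"dx":0,"dy":0,"dz":5.2,"hand":30},{"ax":0,"ay":0,"az":0,"dx":0,"dy":0,"dz":5,"hand":30},{"ax":0,"ay":0,"az":0.0823,"dx":1.35,"dy":-5.29,"dz":0,"hand":30},{"ax":0,"ay":0,"az":0.0823,"dx":1.35,"dy":-5.29,"dz":0,"hand":30},{"ax":0,"ay":0,"az":0.0823,"dx":1.35,"dy":-5.29,"dz":0,"hand":30},{"ax":0,"ay":0,"az":0.0823,"dx":1.35,"dy":-5.29,"dz":0,"hand":30},{"ax":0,"ay":0,"az":0.0823,"dx":1.35,"dy":-5.29,"dz":0,"hand":30},{"ax":0,"ay":0,"az":0.0823,"dx":1.35,"dy":-5.29,"dz":0,"hand":30},{"ax":0,"ay":0,"az":0,"dx":0,"dy":0,"dz":0,"hand":30},{"ax":0,"ay":0,"az":0,"dx":0,"dy":0,"dz":0,"hand":30}]' 30
python3 go.py 460 0.4 26 10.9
```

```text
t: 7.9
tool_pos: [0.3799, 0.3188, 0.0076]
tool_rot: [2.533, 1.858, 0.003]
contact_force: [-0.9, -1.2, 6.8]
finger_gap: 0.0395
finger_force: 30.0
t: 9.28
tool_pos: [0.4595, 0.0014, 0.1281]
tool_rot: [-2.002, -2.419, 0.0]
contact_force: [0.2, -0.6, -2.2]
finger_gap: 0.0393
finger_force: 30.0
d cm [  0.05  -0.1  -10.21] az 0.002 | yaw 10.8 z axis [-0.001  0.001 -1.   ] gap 39.3 F 30.0 t 9.28
```

```bash
python3 -m handwheel '[{"ax":0,"ay":0,"az":0,"dx":0.05,"dy":-0.1,"dz":-4.5,"hand":30},{"ax":0,"ay":0,"az":0,"dx":0,"dy":0,"dz":-4,"hand":30},{"ax":0,"ay":0,"az":0,"dx":0,"dy":0,"dz":-1.1,"hand":30},{"ax":0,"ay":0,"az":0,"dx":0,"dy":0,"dz":-0.3,"hand":30},{"ax":0,"ay":0,"az":0,"dx":0,"dy":0,"dz":-0.2,"hand":30},{"ax":0,"ay":0,"az":0,"dx":0,"dy":0,"dz":0,"hand":30}]' 30
python3 -m handwheel '[{"ax":0,"ay":0,"az":0,"dx":0,"dy":0,"dz":0,"hand":65},{"ax":0,"ay":0,"az":0,"dx":0,"dy":0,"dz":0,"hand":65},{"ax":0,"ay":0,"az":0,"dx":0,"dy":0,"dz":0,"hand":65}]' 30
python3 -m handwheel '[{"ax":0,"ay":0,"az":0,"dx":0,"dy":0,"dz":2,"hand":65},{"ax":0,"ay":0,"az":0,"dx":0,"dy":0,"dz":4.2,"hand":65},{"ax":0,"ay":0,"az":0,"dx":0,"dy":0,"dz":4,"hand":65},{"ax":0,"ay":0,"az":-0.0727,"dx":2.7,"dy":3.7,"dz":0,"hand":65},{"ax":0,"ay":0,"az":-0.0727,"dx":2.7,"dy":3.7,"dz":0,"hand":65},{"ax":0,"ay":0,"az":-0.0727,"dx":2.7,"dy":3.7,"dz":0,"hand":65},{"ax":0,"ay":0,"az":-0.0727,"dx":2.7,"dy":3.7,"dz":0,"hand":65},{"ax":0,"ay":0,"az":-0.0727,"dx":2.7,"dy":3.7,"dz":0,"hand":65},{"ax":0,"ay":0,"az":-0.0727,"dx":2.7,"dy":3.7,"dz":0,"hand":65},{"ax":0,"ay":0,"az":0,"dx":0,"dy":0,"dz":0,"hand":65},{"ax":0,"ay":0,"az":0,"dx":0,"dy":0,"dz":0,"hand":65}]' 30
python3 go.py 622.2 222.8 4 -14.1
```

```text
t: 10.02
tool_pos: [0.4616, -0.0002, 0.0288]
tool_rot: [2.001, 2.42, 0.002]
contact_force: [-0.2, -0.1, -1.4]
finger_gap: 0.04
finger_force: 30.0
t: 10.4
tool_pos: [0.4608, -0.0002, 0.0279]
tool_rot: [2.002, 2.42, 0.0]
contact_force: [0.2, -0.4, -0.1]
finger_gap: 0.0601
finger_force: 0.0
t: 11.78
tool_pos: [0.6221, 0.2215, 0.1292]
tool_rot: [-2.478, -1.931, 0.002]
contact_force: [0.0, -0.9, 0.0]
finger_gap: 0.0595
finger_force: 0.0
d cm [ 1.000e-02  1.300e-01 -1.252e+01] az 0.001 | yaw -14.1 z axis [-0.001 -0.001 -1.   ] gap 59.5 F 0.0 t 11.78
```

```bash
python3 -m handwheel '[{"ax":0,"ay":0,"az":0,"dx":0,"dy":0.13,"dz":-5,"hand":65},{"ax":0,"ay":0,"az":0,"dx":0,"dy":0,"dz":-5,"hand":65},{"ax":0,"ay":0,"az":0,"dx":0,"dy":0,"dz":-1.9,"hand":65},{"ax":0,"ay":0,"az":0,"dx":0,"dy":0,"dz":-0.6,"hand":65},{"ax":0,"ay":0,"az":0,"dx":0,"dy":0,"dz":0,"hand":65},{"ax":0,"ay":0,"az":0,"dx":0,"dy":0,"dz":0,"hand":30},{"ax":0,"ay":0,"az":0,"dx":0,"dy":0,"dz":0,"hand":30},{"ax":0,"ay":0,"az":0,"dx":0,"dy":0,"dz":0,"hand":30},{"ax":0,"ay":0,"az":0,"dx":0,"dy":0,"dz":0,"hand":30}]' 30
python3 -m handwheel '[{"ax":0,"ay":0,"az":0,"dx":0,"dy":0,"dz":2,"hand":30},{"ax":0,"ay":0,"az":0,"dx":0,"dy":0,"dz":5.2,"hand":30},{"ax":0,"ay":0,"az":0,"dx":0,"dy":0,"dz":5.3,"hand":30},{"ax":0,"ay":0,"az":0.0727,"dx":-2.48,"dy":-4.85,"dz":0,"hand":30},{"ax":0,"ay":0,"az":0.0727,"dx":-2.48,"dy":-4.85,"dz":0,"hand":30},{"ax":0,"ay":0,"az":0.0727,"dx":-2.48,"dy":-4.85,"dz":0,"hand":30},{"ax":0,"ay":0,"az":0.0727,"dx":-2.48,"dy":-4.85,"dz":0,"hand":30},{"ax":0,"ay":0,"az":0.0727,"dx":-2.48,"dy":-4.85,"dz":0,"hand":30},{"ax":0,"ay":0,"az":0.0727,"dx":-2.48,"dy":-4.85,"dz":0,"hand":30},{"ax":0,"ay":0,"az":0,"dx":0,"dy":0,"dz":0,"hand":30},{"ax":0,"ay":0,"az":0,"dx":0,"dy":0,"dz":0,"hand":30}]' 30
python3 go.py 473.2 -68.3 24 10.9
```

```text
t: 12.9
tool_pos: [0.6235, 0.2234, 0.0059]
tool_rot: [2.478, 1.93, 0.003]
contact_force: [0.3, -1.3, 6.2]
finger_gap: 0.039
finger_force: 30.0
t: 14.28
tool_pos: [0.474, -0.0675, 0.1302]
tool_rot: [2.003, 2.42, 0.001]
contact_force: [-0.1, -0.5, -0.3]
finger_gap: 0.0389
finger_force: 30.0
d cm [ -0.08  -0.08 -10.62] az 0.002 | yaw 10.8 z axis [ 0.001  0.    -1.   ] gap 38.9 F 30.0 t 14.28
```

```bash
python3 -m handwheel '[{"ax":0,"ay":0,"az":0,"dx":-0.08,"dy":-0.08,"dz":-4.5,"hand":30},{"ax":0,"ay":0,"az":0,"dx":0,"dy":0,"dz":-4,"hand":30},{"ax":0,"ay":0,"az":0,"dx":0,"dy":0,"dz":-1.3,"hand":30},{"ax":0,"ay":0,"az":0,"dx":0,"dy":0,"dz":-0.4,"hand":30},{"ax":0,"ay":0,"az":0,"dx":0,"dy":0,"dz":-0.25,"hand":30},{"ax":0,"ay":0,"az":0,"dx":0,"dy":0,"dz":0,"hand":30}]' 30
python3 -m handwheel '[{"ax":0,"ay":0,"az":0,"dx":0,"dy":0,"dz":0,"hand":65},{"ax":0,"ay":0,"az":0,"dx":0,"dy":0,"dz":0,"hand":65},{"ax":0,"ay":0,"az":0,"dx":0,"dy":0,"dz":0,"hand":65}]' 30
python3 -m handwheel '[{"ax":0,"ay":0,"az":0,"dx":0,"dy":0,"dz":2,"hand":65},{"ax":0,"ay":0,"az":0,"dx":0,"dy":0,"dz":4.2,"hand":65},{"ax":0,"ay":0,"az":0,"dx":0,"dy":0,"dz":4.2,"hand":65},{"ax":0,"ay":0,"az":-0.0865,"dx":0.663,"dy":4.75,"dz":0,"hand":65},{"ax":0,"ay":0,"az":-0.0865,"dx":0.663,"dy":4.75,"dz":0,"hand":65},{"ax":0,"ay":0,"az":-0.0865,"dx":0.663,"dy":4.75,"dz":0,"hand":65},{"ax":0,"ay":0,"az":-0.0865,"dx":0.663,"dy":4.75,"dz":0,"hand":65},{"ax":0,"ay":0,"az":-0.0865,"dx":0.663,"dy":4.75,"dz":0,"hand":65},{"ax":0,"ay":0,"az":-0.0865,"dx":0.663,"dy":4.75,"dz":0,"hand":65},{"ax":0,"ay":0,"az":0,"dx":0,"dy":0,"dz":0,"hand":65},{"ax":0,"ay":0,"az":0,"dx":0,"dy":0,"dz":0,"hand":65}]' 30
python3 go.py 513 216.8 5 -18.9
```

```text
t: 15.02
tool_pos: [0.474, -0.0688, 0.0262]
tool_rot: [2.001, 2.419, 0.001]
contact_force: [-0.1, -0.1, -1.2]
finger_gap: 0.0391
finger_force: 30.0
t: 15.4
tool_pos: [0.4732, -0.0687, 0.0254]
tool_rot: [2.002, 2.42, 0.0]
contact_force: [-0.2, 0.2, -0.3]
finger_gap: 0.0596
finger_force: 0.0
t: 16.77
tool_pos: [0.5125, 0.216, 0.1289]
tool_rot: [2.555, 1.827, -0.001]
contact_force: [-0.5, 0.1, 0.3]
finger_gap: 0.0598
finger_force: 0.0
d cm [  0.05   0.08 -12.39] az -0.001 | yaw -18.9 z axis [-0.001 -0.001 -1.   ] gap 59.8 F 0.0 t 16.77
```

```bash
python3 -m handwheel '[{"ax":0,"ay":0,"az":0,"dx":0.05,"dy":0.08,"dz":-5,"hand":65},{"ax":0,"ay":0,"az":0,"dx":0,"dy":0,"dz":-5,"hand":65},{"ax":0,"ay":0,"az":0,"dx":0,"dy":0,"dz":-1.8,"hand":65},{"ax":0,"ay":0,"az":0,"dx":0,"dy":0,"dz":-0.6,"hand":65},{"ax":0,"ay":0,"az":0,"dx":0,"dy":0,"dz":0,"hand":65},{"ax":0,"ay":0,"az":0,"dx":0,"dy":0,"dz":0,"hand":30},{"ax":0,"ay":0,"az":0,"dx":0,"dy":0,"dz":0,"hand":30},{"ax":0,"ay":0,"az":0,"dx":0,"dy":0,"dz":0,"hand":30},{"ax":0,"ay":0,"az":0,"dx":0,"dy":0,"dz":0,"hand":30}]' 30
python3 -m handwheel '[{"ax":0,"ay":0,"az":0,"dx":0,"dy":0,"dz":2,"hand":30},{"ax":0,"ay":0,"az":0,"dx":0,"dy":0,"dz":5.2,"hand":30},{"ax":0,"ay":0,"az":0,"dx":0,"dy":0,"dz":5.2,"hand":30},{"ax":0,"ay":0,"az":0.0865,"dx":-0.663,"dy":-4.75,"dz":0,"hand":30},{"ax":0,"ay":0,"az":0.0865,"dx":-0.663,"dy":-4.75,"dz":0,"hand":30},{"ax":0,"ay":0,"az":0.0865,"dx":-0.663,"dy":-4.75,"dz":0,"hand":30},{"ax":0,"ay":0,"az":0.0865,"dx":-0.663,"dy":-4.75,"dz":0,"hand":30},{"ax":0,"ay":0,"az":0.0865,"dx":-0.663,"dy":-4.75,"dz":0,"hand":30},{"ax":0,"ay":0,"az":0.0865,"dx":-0.663,"dy":-4.75,"dz":0,"hand":30},{"ax":0,"ay":0,"az":0,"dx":0,"dy":0,"dz":0,"hand":30},{"ax":0,"ay":0,"az":0,"dx":0,"dy":0,"dz":0,"hand":30}]' 30
python3 go.py 473.2 -68.3 34 10.9
```

```text
t: 17.9
tool_pos: [0.5142, 0.2175, 0.0062]
tool_rot: [2.556, 1.826, 0.003]
contact_force: [-0.3, 0.7, 5.7]
finger_gap: 0.0392
finger_force: 30.0
t: 19.27
tool_pos: [0.4732, -0.0672, 0.1288]
tool_rot: [-2.003, -2.419, -0.0]
contact_force: [-0.5, -0.2, -1.3]
finger_gap: 0.039
finger_force: 30.0
d cm [ 0.   -0.11 -9.48] az 0.002 | yaw 10.8 z axis [-0.001  0.001 -1.   ] gap 39.0 F 30.0 t 19.27
```

```bash
python3 -m handwheel '[{"ax":0,"ay":0,"az":0,"dx":0,"dy":-0.1,"dz":-4.5,"hand":30},{"ax":0,"ay":0,"az":0,"dx":0,"dy":0,"dz":-3,"hand":30},{"ax":0,"ay":0,"az":0,"dx":0,"dy":0,"dz":-1.2,"hand":30},{"ax":0,"ay":0,"az":0,"dx":0,"dy":0,"dz":-0.4,"hand":30},{"ax":0,"ay":0,"az":0,"dx":0,"dy":0,"dz":-0.2,"hand":30},{"ax":0,"ay":0,"az":0,"dx":0,"dy":0,"dz":0,"hand":30}]' 30
python3 -m handwheel '[{"ax":0,"ay":0,"az":0,"dx":0,"dy":0,"dz":0,"hand":65},{"ax":0,"ay":0,"az":0,"dx":0,"dy":0,"dz":0,"hand":65},{"ax":0,"ay":0,"az":0,"dx":0,"dy":0,"dz":0,"hand":65}]' 30
python3 -m handwheel '[{"ax":0,"ay":0,"az":0,"dx":0,"dy":0,"dz":4.6,"hand":65},{"ax":0,"ay":0,"az":0,"dx":0,"dy":0,"dz":4.7,"hand":65},{"ax":0,"ay":0,"az":-0.0637,"dx":-0.167,"dy":5.35,"dz":0,"hand":65},{"ax":0,"ay":0,"az":-0.0637,"dx":-0.167,"dy":5.35,"dz":0,"hand":65},{"ax":0,"ay":0,"az":-0.0637,"dx":-0.167,"dy":5.35,"dz":0,"hand":65},{"ax":0,"ay":0,"az":-0.0637,"dx":-0.167,"dy":5.35,"dz":0,"hand":65},{"ax":0,"ay":0,"az":-0.0637,"dx":-0.167,"dy":5.35,"dz":0,"hand":65},{"ax":0,"ay":0,"az":-0.0637,"dx":-0.167,"dy":5.35,"dz":0,"hand":65},{"ax":0,"ay":0,"az":-0.0637,"dx":-0.167,"dy":5.35,"dz":0,"hand":65},{"ax":0,"ay":0,"az":-0.0637,"dx":-0.167,"dy":5.35,"dz":0,"hand":65},{"ax":0,"ay":0,"az":-0.0637,"dx":-0.167,"dy":5.35,"dz":0,"hand":65},{"ax":0,"ay":0,"az":0,"dx":0,"dy":0,"dz":0,"hand":65}]' 30
python3 -m handwheel '[{"ax":0,"ay":0,"az":0,"dx":0,"dy":0,"dz":0,"hand":65}]' 30
python3 go.py 458.2 413 5 -22
python3 - <<'E'
from h import *
im=r.capture('top');cv2.imwrite('pics/raw_b.png',im[:,:,::-1]);cv2.imwrite('pics/b1.png',cv2.resize(im[120:270,160:440,::-1],(800,428)))
E
```

```text
t: 20.02
tool_pos: [0.4743, -0.069, 0.037]
tool_rot: [2.001, 2.42, 0.001]
contact_force: [-0.2, 0.2, -0.6]
finger_gap: 0.0389
finger_force: 30.0
t: 20.4
tool_pos: [0.4737, -0.0689, 0.0364]
tool_rot: [2.002, 2.42, 0.0]
contact_force: [0.8, 0.3, -0.1]
finger_gap: 0.0595
finger_force: 0.0
t: 21.9
tool_pos: [0.4576, 0.4157, 0.1288]
tool_rot: [-2.601, -1.761, -0.001]
contact_force: [-0.4, -0.8, -0.9]
finger_gap: 0.0594
finger_force: 0.0
t: 22.02
tool_pos: [0.4583, 0.4123, 0.1288]
tool_rot: [2.604, 1.757, -0.001]
contact_force: [0.6, -0.4, -0.0]
finger_gap: 0.0599
finger_force: 0.0
d cm [-1.000e-02  7.000e-02 -1.238e+01] az -0.0 | yaw -22.0 z axis [-0.    -0.001 -1.   ] gap 59.9 F 0.0 t 22.02
```

View pics/b1.png

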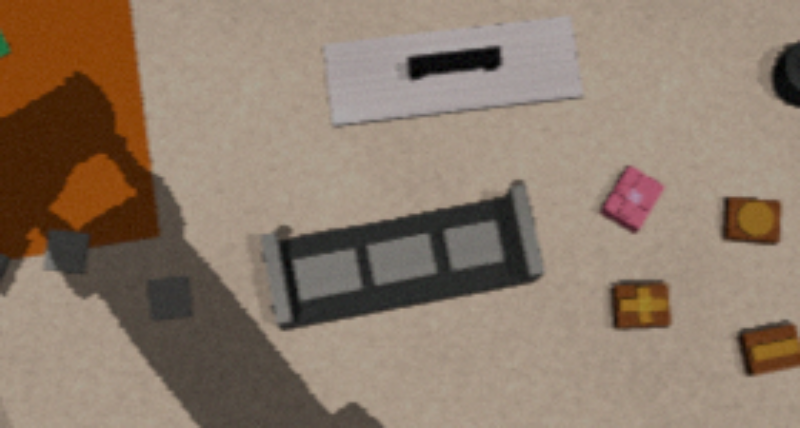

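The picture shows three square, separate stacks on the bed at (326,275), (400,258) and (474,244). The cover at (453,70) has not moved.

```bash
python3 -m handwheel '[{"ax":0,"ay":0,"az":0,"dx":0,"dy":0.07,"dz":-5,"hand":65},{"ax":0,"ay":0,"az":0,"dx":0,"dy":0,"dz":-5,"hand":65},{"ax":0,"ay":0,"az":0,"dx":0,"dy":0,"dz":-1.8,"hand":65},{"ax":0,"ay":0,"az":0,"dx":0,"dy":0,"dz":-0.6,"hand":65},{"ax":0,"ay":0,"az":0,"dx":0,"dy":0,"dz":0,"hand":65},{"ax":0,"ay":0,"az":0,"dx":0,"dy":0,"dz":0,"hand":30},{"ax":0,"ay":0,"az":0,"dx":0,"dy":0,"dz":0,"hand":30},{"ax":0,"ay":0,"az":0,"dx":0,"dy":0,"dz":0,"hand":30},{"ax":0,"ay":0,"az":0,"dx":0,"dy":0,"dz":0,"hand":30}]' 30
python3 -m handwheel '[{"ax":0,"ay":0,"az":0,"dx":0,"dy":0,"dz":2,"hand":30},{"ax":0,"ay":0,"az":0,"dx":0,"dy":0,"dz":5.2,"hand":30},{"ax":0,"ay":0,"az":0,"dx":0,"dy":0,"dz":5.2,"hand":30},{"ax":0,"ay":0,"az":0.082,"dx":-0.163,"dy":-4.91,"dz":0,"hand":30},{"ax":0,"ay":0,"az":0.082,"dx":-0.163,"dy":-4.91,"dz":0,"hand":30},{"ax":0,"ay":0,"az":0.082,"dx":-0.163,"dy":-4.91,"dz":0,"hand":30},{"ax":0,"ay":0,"az":0.082,"dx":-0.163,"dy":-4.91,"dz":0,"hand":30},{"ax":0,"ay":0,"az":0.082,"dx":-0.163,"dy":-4.91,"dz":0,"hand":30},{"ax":0,"ay":0,"az":0.082,"dx":-0.163,"dy":-4.91,"dz":0,"hand":30},{"ax":0,"ay":0,"az":0.082,"dx":-0.163,"dy":-4.91,"dz":0,"hand":30},{"ax":0,"ay":0,"az":0,"dx":0,"dy":0,"dz":0,"hand":30},{"ax":0,"ay":0,"az":0,"dx":0,"dy":0,"dz":0,"hand":30}]' 30
python3 go.py 446.8 69.1 42 10.9
```

```text
t: 23.2
tool_pos: [0.4593, 0.414, 0.0063]
tool_rot: [2.605, 1.756, 0.003]
contact_force: [-0.9, -1.3, 5.4]
finger_gap: 0.0392
finger_force: 30.0
t: 24.7
tool_pos: [0.4471, 0.0701, 0.1296]
tool_rot: [2.003, 2.42, 0.001]
contact_force: [0.2, -0.1, -0.3]
finger_gap: 0.0393
finger_force: 30.0
d cm [-0.03 -0.1  -8.76] az 0.002 | yaw 10.8 z axis [ 0.  0. -1.] gap 39.3 F 30.0 t 24.7
```

```bash
python3 -m handwheel '[{"ax":0,"ay":0,"az":0,"dx":-0.03,"dy":-0.1,"dz":-4.5,"hand":30},{"ax":0,"ay":0,"az":0,"dx":0,"dy":0,"dz":-2.5,"hand":30},{"ax":0,"ay":0,"az":0,"dx":0,"dy":0,"dz":-1.2,"hand":30},{"ax":0,"ay":0,"az":0,"dx":0,"dy":0,"dz":-0.4,"hand":30},{"ax":0,"ay":0,"az":0,"dx":0,"dy":0,"dz":-0.2,"hand":30},{"ax":0,"ay":0,"az":0,"dx":0,"dy":0,"dz":0,"hand":30}]' 30
python3 -m handwheel '[{"ax":0,"ay":0,"az":0,"dx":0,"dy":0,"dz":0,"hand":65},{"ax":0,"ay":0,"az":0,"dx":0,"dy":0,"dz":0,"hand":65},{"ax":0,"ay":0,"az":0,"dx":0,"dy":0,"dz":0,"hand":65}]' 30
python3 -m handwheel '[{"ax":0,"ay":0,"az":0,"dx":0,"dy":0,"dz":4.4,"hand":65},{"ax":0,"ay":0,"az":0,"dx":0,"dy":0,"dz":4.4,"hand":65},{"ax":0,"ay":0,"az":-0.0175,"dx":-0.48,"dy":3.86,"dz":0,"hand":65},{"ax":0,"ay":0,"az":-0.0175,"dx":-0.48,"dy":3.86,"dz":0,"hand":65},{"ax":0,"ay":0,"az":-0.0175,"dx":-0.48,"dy":3.86,"dz":0,"hand":65},{"ax":0,"ay":0,"az":-0.0175,"dx":-0.48,"dy":3.86,"dz":0,"hand":65},{"ax":0,"ay":0,"az":0,"dx":0,"dy":0,"dz":0,"hand":65},{"ax":0,"ay":0,"az":0,"dx":0,"dy":0,"dz":0,"hand":65}]' 30
python3 go.py 427.6 223.6 3.5 6.9
```

```text
t: 25.45
tool_pos: [0.4478, 0.0689, 0.0423]
tool_rot: [2.0, 2.421, 0.002]
contact_force: [-0.9, 1.2, 2.0]
finger_gap: 0.039
finger_force: 30.0
t: 25.82
tool_pos: [0.4469, 0.0687, 0.0412]
tool_rot: [2.001, 2.421, 0.0]
contact_force: [0.5, 0.6, -0.4]
finger_gap: 0.0599
finger_force: 0.0
t: 26.82
tool_pos: [0.4275, 0.2226, 0.129]
tool_rot: [2.084, 2.35, -0.001]
contact_force: [-0.5, -0.3, 0.8]
finger_gap: 0.0597
finger_force: 0.0
d cm [ 1.000e-02  1.000e-01 -1.255e+01] az 0.001 | yaw 6.9 z axis [-0.    -0.001 -1.   ] gap 59.7 F 0.0 t 26.82
```

```bash
python3 -m handwheel '[{"ax":0,"ay":0,"az":0,"dx":0,"dy":0.1,"dz":-5,"hand":65},{"ax":0,"ay":0,"az":0,"dx":0,"dy":0,"dz":-5,"hand":65},{"ax":0,"ay":0,"az":0,"dx":0,"dy":0,"dz":-1.9,"hand":65},{"ax":0,"ay":0,"az":0,"dx":0,"dy":0,"dz":-0.65,"hand":65},{"ax":0,"ay":0,"az":0,"dx":0,"dy":0,"dz":0,"hand":65},{"ax":0,"ay":0,"az":0,"dx":0,"dy":0,"dz":0,"hand":30},{"ax":0,"ay":0,"az":0,"dx":0,"dy":0,"dz":0,"hand":30},{"ax":0,"ay":0,"az":0,"dx":0,"dy":0,"dz":0,"hand":30},{"ax":0,"ay":0,"az":0,"dx":0,"dy":0,"dz":0,"hand":30}]' 30
python3 -m handwheel '[{"ax":0,"ay":0,"az":0,"dx":0,"dy":0,"dz":2,"hand":30},{"ax":0,"ay":0,"az":0,"dx":0,"dy":0,"dz":5.2,"hand":30},{"ax":0,"ay":0,"az":0,"dx":0,"dy":0,"dz":5.3,"hand":30},{"ax":0,"ay":0,"az":0.014,"dx":0.648,"dy":-4.46,"dz":0,"hand":30},{"ax":0,"ay":0,"az":0.014,"dx":0.648,"dy":-4.46,"dz":0,"hand":30},{"ax":0,"ay":0,"az":0.014,"dx":0.648,"dy":-4.46,"dz":0,"hand":30},{"ax":0,"ay":0,"az":0.014,"dx":0.648,"dy":-4.46,"dz":0,"hand":30},{"ax":0,"ay":0,"az":0.014,"dx":0.648,"dy":-4.46,"dz":0,"hand":30},{"ax":0,"ay":0,"az":0,"dx":0,"dy":0,"dz":0,"hand":30},{"ax":0,"ay":0,"az":0,"dx":0,"dy":0,"dz":0,"hand":30}]' 30
python3 go.py 460 0.4 40 10.9
```

```text
t: 27.95
tool_pos: [0.4284, 0.2243, 0.0045]
tool_rot: [2.084, 2.35, 0.002]
contact_force: [-0.7, -1.2, 5.4]
finger_gap: 0.0381
finger_force: 30.0
t: 29.2
tool_pos: [0.4595, 0.0018, 0.1282]
tool_rot: [-2.001, -2.42, -0.0]
contact_force: [0.7, 0.1, -1.2]
finger_gap: 0.0386
finger_force: 30.0
d cm [ 0.05 -0.14 -8.82] az 0.001 | yaw 10.8 z axis [-0.001  0.001 -1.   ] gap 38.6 F 30.0 t 29.2
```

```bash
python3 -m handwheel '[{"ax":0,"ay":0,"az":0,"dx":0.05,"dy":-0.14,"dz":-4.5,"hand":30},{"ax":0,"ay":0,"az":0,"dx":0,"dy":0,"dz":-2.5,"hand":30},{"ax":0,"ay":0,"az":0,"dx":0,"dy":0,"dz":-1.2,"hand":30},{"ax":0,"ay":0,"az":0,"dx":0,"dy":0,"dz":-0.4,"hand":30},{"ax":0,"ay":0,"az":0,"dx":0,"dy":0,"dz":-0.25,"hand":30},{"ax":0,"ay":0,"az":0,"dx":0,"dy":0,"dz":0,"hand":30}]' 30
python3 -m handwheel '[{"ax":0,"ay":0,"az":0,"dx":0,"dy":0,"dz":0,"hand":65},{"ax":0,"ay":0,"az":0,"dx":0,"dy":0,"dz":0,"hand":65},{"ax":0,"ay":0,"az":0,"dx":0,"dy":0,"dz":0,"hand":65}]' 30
python3 -m handwheel '[{"ax":0,"ay":0,"az":0,"dx":0,"dy":0,"dz":4.5,"hand":65},{"ax":0,"ay":0,"az":0,"dx":0,"dy":0,"dz":4.5,"hand":65},{"ax":0,"ay":0,"az":-0.0404,"dx":0.579,"dy":-4.86,"dz":0,"hand":65},{"ax":0,"ay":0,"az":-0.0404,"dx":0.579,"dy":-4.86,"dz":0,"hand":65},{"ax":0,"ay":0,"az":-0.0404,"dx":0.579,"dy":-4.86,"dz":0,"hand":65},{"ax":0,"ay":0,"az":-0.0404,"dx":0.579,"dy":-4.86,"dz":0,"hand":65},{"ax":0,"ay":0,"az":-0.0404,"dx":0.579,"dy":-4.86,"dz":0,"hand":65},{"ax":0,"ay":0,"az":-0.0404,"dx":0.579,"dy":-4.86,"dz":0,"hand":65},{"ax":0,"ay":0,"az":-0.0404,"dx":0.579,"dy":-4.86,"dz":0,"hand":65},{"ax":0,"ay":0,"az":0,"dx":0,"dy":0,"dz":0,"hand":65},{"ax":0,"ay":0,"az":0,"dx":0,"dy":0,"dz":0,"hand":65}]' 30
python3 go.py 500.5 -340 6 -5.3
python3 - <<'E'
from h import *
im=r.capture('top');cv2.imwrite('pics/raw_c.png',im[:,:,::-1]);cv2.imwrite('pics/c1.png',cv2.resize(im[120:270,230:510,::-1],(800,428)))
E
```

```text
t: 29.95
tool_pos: [0.4611, -0.0003, 0.0408]
tool_rot: [2.0, 2.421, 0.001]
contact_force: [-0.6, -1.0, -0.5]
finger_gap: 0.0381
finger_force: 30.0
t: 30.32
tool_pos: [0.4606, -0.0003, 0.0403]
tool_rot: [2.001, 2.421, 0.0]
contact_force: [0.7, -0.6, 0.3]
finger_gap: 0.0593
finger_force: 0.0
t: 31.7
tool_pos: [0.5007, -0.3398, 0.1297]
tool_rot: [-2.322, -2.115, -0.0]
contact_force: [-0.1, 0.6, -0.6]
finger_gap: 0.0599
finger_force: 0.0
d cm [ -0.02  -0.02 -12.37] az 0.001 | yaw -5.3 z axis [-0.001  0.001 -1.   ] gap 59.9 F 0.0 t 31.7
```

View pics/c1.png

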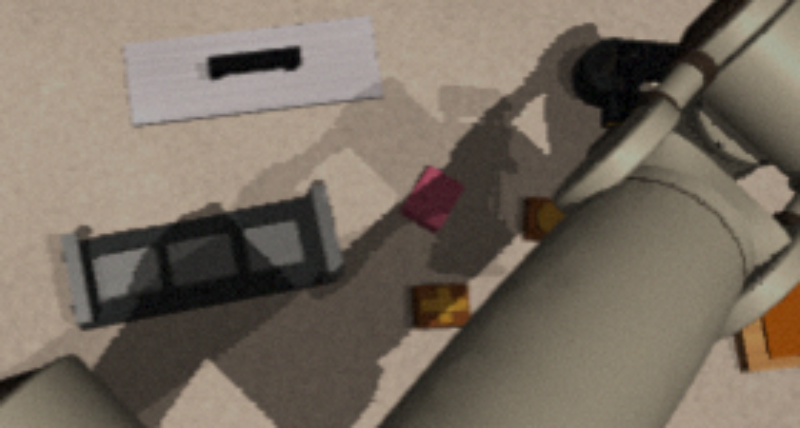

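The picture shows the stacks still neat, the cover in place, and the gripper over the round stamp near (540,215), with the iron weight clear at (600,70).

```bash
python3 -m handwheel '[{"ax":0,"ay":0,"az":0,"dx":0,"dy":0,"dz":-5,"hand":65},{"ax":0,"ay":0,"az":0,"dx":0,"dy":0,"dz":-5,"hand":65},{"ax":0,"ay":0,"az":0,"dx":0,"dy":0,"dz":-1.8,"hand":65},{"ax":0,"ay":0,"az":0,"dx":0,"dy":0,"dz":-0.6,"hand":65},{"ax":0,"ay":0,"az":0,"dx":0,"dy":0,"dz":0,"hand":65},{"ax":0,"ay":0,"az":0,"dx":0,"dy":0,"dz":0,"hand":30},{"ax":0,"ay":0,"az":0,"dx":0,"dy":0,"dz":0,"hand":30},{"ax":0,"ay":0,"az":0,"dx":0,"dy":0,"dz":0,"hand":30},{"ax":0,"ay":0,"az":0,"dx":0,"dy":0,"dz":0,"hand":30}]' 25
python3 -m handwheel '[{"ax":0,"ay":0,"az":0,"dx":0,"dy":0,"dz":4.4,"hand":30},{"ax":0,"ay":0,"az":0,"dx":0,"dy":0,"dz":6,"hand":30},{"ax":0,"ay":0,"az":0,"dx":0,"dy":0,"dz":2,"hand":30},{"ax":0,"ay":0,"az":0.0353,"dx":-0.671,"dy":5.11,"dz":0,"hand":30},{"ax":0,"ay":0,"az":0.0353,"dx":-0.671,"dy":5.11,"dz":0,"hand":30},{"ax":0,"ay":0,"az":0.0353,"dx":-0.671,"dy":5.11,"dz":0,"hand":30},{"ax":0,"ay":0,"az":0.0353,"dx":-0.671,"dy":5.11,"dz":0,"hand":30},{"ax":0,"ay":0,"az":0.0353,"dx":-0.671,"dy":5.11,"dz":0,"hand":30},{"ax":0,"ay":0,"az":0.0353,"dx":-0.671,"dy":5.11,"dz":0,"hand":30},{"ax":0,"ay":0,"az":0.0353,"dx":-0.671,"dy":5.11,"dz":0,"hand":30},{"ax":0,"ay":0,"az":0.0353,"dx":-0.671,"dy":5.11,"dz":0,"hand":30},{"ax":0,"ay":0,"az":0,"dx":0,"dy":0,"dz":0,"hand":30}]' 25
python3 -m handwheel '[{"ax":0,"ay":0,"az":0,"dx":0,"dy":0,"dz":0,"hand":30}]' 25
python3 go.py 446.8 69.1 53 10.9
```

```text
t: 32.88
tool_pos: [0.5017, -0.3412, 0.0073]
tool_rot: [2.321, 2.114, 0.0]
contact_force: [-0.3, 0.3, 6.2]
finger_gap: 0.0401
finger_force: 25.0
t: 34.38
tool_pos: [0.4453, 0.0711, 0.1285]
tool_rot: [-1.994, -2.424, 0.002]
contact_force: [0.3, -0.5, -1.2]
finger_gap: 0.0398
finger_force: 25.0
t: 34.5
tool_pos: [0.4468, 0.068, 0.1292]
tool_rot: [-2.001, -2.421, 0.002]
contact_force: [-0.4, -0.7, -0.9]
finger_gap: 0.0396
finger_force: 25.0
d cm [ 0.    0.11 -7.62] az 0.001 | yaw 10.8 z axis [-0.001 -0.    -1.   ] gap 39.6 F 25.0 t 34.5
```

```bash
python3 -m handwheel '[{"ax":0,"ay":0,"az":0,"dx":0,"dy":0.1,"dz":-4.5,"hand":30},{"ax":0,"ay":0,"az":0,"dx":0,"dy":0,"dz":-1.6,"hand":30},{"ax":0,"ay":0,"az":0,"dx":0,"dy":0,"dz":-1.0,"hand":30},{"ax":0,"ay":0,"az":0,"dx":0,"dy":0,"dz":-0.4,"hand":30},{"ax":0,"ay":0,"az":0,"dx":0,"dy":0,"dz":-0.2,"hand":30},{"ax":0,"ay":0,"az":0,"dx":0,"dy":0,"dz":0,"hand":30}]' 25
python3 -m handwheel '[{"ax":0,"ay":0,"az":0,"dx":0,"dy":0,"dz":0,"hand":65},{"ax":0,"ay":0,"az":0,"dx":0,"dy":0,"dz":0,"hand":65},{"ax":0,"ay":0,"az":0,"dx":0,"dy":0,"dz":0,"hand":65}]' 25
python3 -m handwheel '[{"ax":0,"ay":0,"az":0,"dx":0,"dy":0,"dz":3.8,"hand":65},{"ax":0,"ay":0,"az":0,"dx":0,"dy":0,"dz":4,"hand":65},{"ax":0,"ay":0,"az":-0.002,"dx":-0.9,"dy":-5.25,"dz":0,"hand":65},{"ax":0,"ay":0,"az":-0.002,"dx":-0.9,"dy":-5.25,"dz":0,"hand":65},{"ax":0,"ay":0,"az":-0.002,"dx":-0.9,"dy":-5.25,"dz":0,"hand":65},{"ax":0,"ay":0,"az":-0.002,"dx":-0.9,"dy":-5.25,"dz":0,"hand":65},{"ax":0,"ay":0,"az":-0.002,"dx":-0.9,"dy":-5.25,"dz":0,"hand":65},{"ax":0,"ay":0,"az":-0.002,"dx":-0.9,"dy":-5.25,"dz":0,"hand":65},{"ax":0,"ay":0,"az":-0.002,"dx":-0.9,"dy":-5.25,"dz":0,"hand":65},{"ax":0,"ay":0,"az":-0.002,"dx":-0.9,"dy":-5.25,"dz":0,"hand":65},{"ax":0,"ay":0,"az":0,"dx":0,"dy":0,"dz":0,"hand":65},{"ax":0,"ay":0,"az":0,"dx":0,"dy":0,"dz":0,"hand":65}]' 25
python3 go.py 374.8 -350.5 6 10
```

```text
t: 35.25
tool_pos: [0.4479, 0.0693, 0.0537]
tool_rot: [2.001, 2.42, 0.001]
contact_force: [0.7, -0.8, -1.4]
finger_gap: 0.0394
finger_force: 25.0
t: 35.62
tool_pos: [0.4475, 0.0694, 0.0534]
tool_rot: [2.001, 2.421, 0.001]
contact_force: [-0.2, -0.7, 0.0]
finger_gap: 0.0596
finger_force: 0.0
t: 37.12
tool_pos: [0.3752, -0.3499, 0.1308]
tool_rot: [-2.021, -2.404, -0.001]
contact_force: [-0.0, 0.8, -0.4]
finger_gap: 0.0598
finger_force: 0.0
d cm [ -0.04  -0.06 -12.48] az 0.002 | yaw 9.9 z axis [-0.     0.001 -1.   ] gap 59.8 F 0.0 t 37.12
```

```bash
python3 -m handwheel '[{"ax":0,"ay":0,"az":0,"dx":-0.04,"dy":-0.06,"dz":-5,"hand":65},{"ax":0,"ay":0,"az":0,"dx":0,"dy":0,"dz":-5,"hand":65},{"ax":0,"ay":0,"az":0,"dx":0,"dy":0,"dz":-1.9,"hand":65},{"ax":0,"ay":0,"az":0,"dx":0,"dy":0,"dz":-0.6,"hand":65},{"ax":0,"ay":0,"az":0,"dx":0,"dy":0,"dz":0,"hand":65},{"ax":0,"ay":0,"az":0,"dx":0,"dy":0,"dz":0,"hand":30},{"ax":0,"ay":0,"az":0,"dx":0,"dy":0,"dz":0,"hand":30},{"ax":0,"ay":0,"az":0,"dx":0,"dy":0,"dz":0,"hand":30},{"ax":0,"ay":0,"az":0,"dx":0,"dy":0,"dz":0,"hand":30}]' 25
python3 -m handwheel '[{"ax":0,"ay":0,"az":0,"dx":0,"dy":0,"dz":4.4,"hand":30},{"ax":0,"ay":0,"az":0,"dx":0,"dy":0,"dz":6,"hand":30},{"ax":0,"ay":0,"az":0,"dx":0,"dy":0,"dz":2,"hand":30},{"ax":0,"ay":0,"az":0.002,"dx":1.217,"dy":5.01,"dz":0,"hand":30},{"ax":0,"ay":0,"az":0.002,"dx":1.217,"dy":5.01,"dz":0,"hand":30},{"ax":0,"ay":0,"az":0.002,"dx":1.217,"dy":5.01,"dz":0,"hand":30},{"ax":0,"ay":0,"az":0.002,"dx":1.217,"dy":5.01,"dz":0,"hand":30},{"ax":0,"ay":0,"az":0.002,"dx":1.217,"dy":5.01,"dz":0,"hand":30},{"ax":0,"ay":0,"az":0.002,"dx":1.217,"dy":5.01,"dz":0,"hand":30},{"ax":0,"ay":0,"az":0.002,"dx":1.217,"dy":5.01,"dz":0,"hand":30},{"ax":0,"ay":0,"az":0,"dx":0,"dy":0,"dz":0,"hand":30},{"ax":0,"ay":0,"az":0,"dx":0,"dy":0,"dz":0,"hand":30}]' 25
python3 go.py 460 0.4 49 10.9
```

```text
t: 38.25
tool_pos: [0.3754, -0.3519, 0.0071]
tool_rot: [2.02, 2.404, -0.0]
contact_force: [0.4, 1.6, 5.9]
finger_gap: 0.0396
finger_force: 25.0
t: 39.75
tool_pos: [0.4597, -0.001, 0.1298]
tool_rot: [-2.004, -2.419, 0.001]
contact_force: [0.3, -0.2, -1.7]
finger_gap: 0.0399
finger_force: 25.0
d cm [ 0.03  0.14 -8.08] az 0.003 | yaw 10.7 z axis [-0.001 -0.    -1.   ] gap 39.9 F 25.0 t 39.75
```

```bash
python3 -m handwheel '[{"ax":0,"ay":0,"az":0,"dx":0.03,"dy":0.12,"dz":-4.5,"hand":30},{"ax":0,"ay":0,"az":0,"dx":0,"dy":0,"dz":-2,"hand":30},{"ax":0,"ay":0,"az":0,"dx":0,"dy":0,"dz":-1.0,"hand":30},{"ax":0,"ay":0,"az":0,"dx":0,"dy":0,"dz":-0.4,"hand":30},{"ax":0,"ay":0,"az":0,"dx":0,"dy":0,"dz":-0.25,"hand":30},{"ax":0,"ay":0,"az":0,"dx":0,"dy":0,"dz":0,"hand":30}]' 25
python3 -m handwheel '[{"ax":0,"ay":0,"az":0,"dx":0,"dy":0,"dz":0,"hand":65},{"ax":0,"ay":0,"az":0,"dx":0,"dy":0,"dz":0,"hand":65},{"ax":0,"ay":0,"az":0,"dx":0,"dy":0,"dz":0,"hand":65}]' 25
python3 -m handwheel '[{"ax":0,"ay":0,"az":0,"dx":0,"dy":0,"dz":4,"hand":65},{"ax":0,"ay":0,"az":0,"dx":0,"dy":0,"dz":4.2,"hand":65},{"ax":0,"ay":0,"az":-0.0307,"dx":-0.862,"dy":-4.59,"dz":0,"hand":65},{"ax":0,"ay":0,"az":-0.0307,"dx":-0.862,"dy":-4.59,"dz":0,"hand":65},{"ax":0,"ay":0,"az":-0.0307,"dx":-0.862,"dy":-4.59,"dz":0,"hand":65},{"ax":0,"ay":0,"az":-0.0307,"dx":-0.862,"dy":-4.59,"dz":0,"hand":65},{"ax":0,"ay":0,"az":-0.0307,"dx":-0.862,"dy":-4.59,"dz":0,"hand":65},{"ax":0,"ay":0,"az":0,"dx":0,"dy":0,"dz":0,"hand":65},{"ax":0,"ay":0,"az":0,"dx":0,"dy":0,"dz":0,"hand":65}]' 25
python3 go.py 416.9 -229 6 2.1
```

```text
t: 40.5
tool_pos: [0.461, 0.0004, 0.0493]
tool_rot: [2.004, 2.418, 0.001]
contact_force: [0.7, -0.0, -0.6]
finger_gap: 0.0394
finger_force: 25.0
t: 40.88
tool_pos: [0.4605, 0.0006, 0.0488]
tool_rot: [2.004, 2.419, 0.0]
contact_force: [-0.3, -0.4, -0.7]
finger_gap: 0.0596
finger_force: 0.0
t: 42.0
tool_pos: [0.4172, -0.2282, 0.1304]
tool_rot: [-2.183, -2.258, -0.001]
contact_force: [-0.7, 0.7, -0.6]
finger_gap: 0.0598
finger_force: 0.0
d cm [ -0.03  -0.08 -12.44] az 0.003 | yaw 1.9 z axis [-0.     0.001 -1.   ] gap 59.8 F 0.0 t 42.0
```

```bash
python3 -m handwheel '[{"ax":0,"ay":0,"az":0,"dx":-0.03,"dy":-0.08,"dz":-5,"hand":65},{"ax":0,"ay":0,"az":0,"dx":0,"dy":0,"dz":-5,"hand":65},{"ax":0,"ay":0,"az":0,"dx":0,"dy":0,"dz":-1.8,"hand":65},{"ax":0,"ay":0,"az":0,"dx":0,"dy":0,"dz":-0.6,"hand":65},{"ax":0,"ay":0,"az":0,"dx":0,"dy":0,"dz":0,"hand":65},{"ax":0,"ay":0,"az":0,"dx":0,"dy":0,"dz":0,"hand":30},{"ax":0,"ay":0,"az":0,"dx":0,"dy":0,"dz":0,"hand":30},{"ax":0,"ay":0,"az":0,"dx":0,"dy":0,"dz":0,"hand":30},{"ax":0,"ay":0,"az":0,"dx":0,"dy":0,"dz":0,"hand":30}]' 25
python3 -m handwheel '[{"ax":0,"ay":0,"az":0,"dx":0,"dy":0,"dz":4.4,"hand":30},{"ax":0,"ay":0,"az":0,"dx":0,"dy":0,"dz":6,"hand":30},{"ax":0,"ay":0,"az":0,"dx":0,"dy":0,"dz":2,"hand":30},{"ax":0,"ay":0,"az":0.039,"dx":1.41,"dy":4.02,"dz":0,"hand":30},{"ax":0,"ay":0,"az":0.039,"dx":1.41,"dy":4.02,"dz":0,"hand":30},{"ax":0,"ay":0,"az":0.039,"dx":1.41,"dy":4.02,"dz":0,"hand":30},{"ax":0,"ay":0,"az":0.039,"dx":1.41,"dy":4.02,"dz":0,"hand":30},{"ax":0,"ay":0,"az":0,"dx":0,"dy":0,"dz":0,"hand":30},{"ax":0,"ay":0,"az":0,"dx":0,"dy":0,"dz":0,"hand":30}]' 25
python3 go.py 473.2 -68.3 47 10.9
```

```text
t: 43.12
tool_pos: [0.4177, -0.2302, 0.0075]
tool_rot: [2.183, 2.257, 0.0]
contact_force: [-0.1, 2.1, 5.8]
finger_gap: 0.0399
finger_force: 25.0
t: 44.25
tool_pos: [0.473, -0.0692, 0.1304]
tool_rot: [-2.001, -2.421, 0.001]
contact_force: [-0.0, 0.5, -0.2]
finger_gap: 0.0395
finger_force: 25.0
d cm [ 0.02  0.09 -8.34] az 0.001 | yaw 10.9 z axis [-0.001 -0.    -1.   ] gap 39.5 F 25.0 t 44.25
```

```bash
python3 -m handwheel '[{"ax":0,"ay":0,"az":0,"dx":0.02,"dy":0.09,"dz":-4.5,"hand":30},{"ax":0,"ay":0,"az":0,"dx":0,"dy":0,"dz":-2.2,"hand":30},{"ax":0,"ay":0,"az":0,"dx":0,"dy":0,"dz":-1.0,"hand":30},{"ax":0,"ay":0,"az":0,"dx":0,"dy":0,"dz":-0.4,"hand":30},{"ax":0,"ay":0,"az":0,"dx":0,"dy":0,"dz":-0.25,"hand":30},{"ax":0,"ay":0,"az":0,"dx":0,"dy":0,"dz":0,"hand":30}]' 25
python3 -m handwheel '[{"ax":0,"ay":0,"az":0,"dx":0,"dy":0,"dz":0,"hand":65},{"ax":0,"ay":0,"az":0,"dx":0,"dy":0,"dz":0,"hand":65},{"ax":0,"ay":0,"az":0,"dx":0,"dy":0,"dz":0,"hand":65}]' 25
python3 -m handwheel '[{"ax":0,"ay":0,"az":0,"dx":0,"dy":0,"dz":4,"hand":65},{"ax":0,"ay":0,"az":0,"dx":0,"dy":0,"dz":4.5,"hand":65},{"ax":0,"ay":0,"az":0,"dx":-1,"dy":-5,"dz":1,"hand":65},{"ax":0,"ay":0,"az":0,"dx":-1,"dy":-5,"dz":1,"hand":65},{"ax":0,"ay":0,"az":0,"dx":-1,"dy":-5,"dz":0,"hand":65},{"ax":0,"ay":0,"az":0,"dx":-1,"dy":-5,"dz":0,"hand":65},{"ax":0,"ay":0,"az":0,"dx":-1,"dy":-5,"dz":0,"hand":65},{"ax":0,"ay":0,"az":0,"dx":0,"dy":0,"dz":0,"hand":65}]' 25
python3 - <<'E'
from h import *
im=r.capture('top');cv2.imwrite('pics/raw_d.png',im[:,:,::-1]);a=cv2.resize(im[120:270,210:410,::-1],(800,600))
cv2.imwrite('pics/d1.png',a)
s=r.capture('scene');cv2.imwrite('pics/raw_ds.png',s[:,:,::-1]);cv2.imwrite('pics/d2.png',cv2.resize(s[170:310,210:340,::-1],(557,600)))
E
python3 meas.py pics/raw_d.png 2>&1 | grep -E 'cover|handle|cheek'
```

```text
t: 45.0
tool_pos: [0.4741, -0.0683, 0.0477]
tool_rot: [2.001, 2.421, 0.001]
contact_force: [0.4, 0.6, -0.9]
finger_gap: 0.0394
finger_force: 25.0
t: 45.38
tool_pos: [0.4738, -0.068, 0.0474]
tool_rot: [2.001, 2.422, 0.0]
contact_force: [-0.7, 0.6, -0.2]
finger_gap: 0.0597
finger_force: 0.0
t: 46.38
tool_pos: [0.4228, -0.3209, 0.1523]
tool_rot: [2.006, 2.417, -0.001]
contact_force: [-0.3, 0.3, 0.0]
finger_gap: 0.0598
finger_force: 0.0
```

View pics/d1.png

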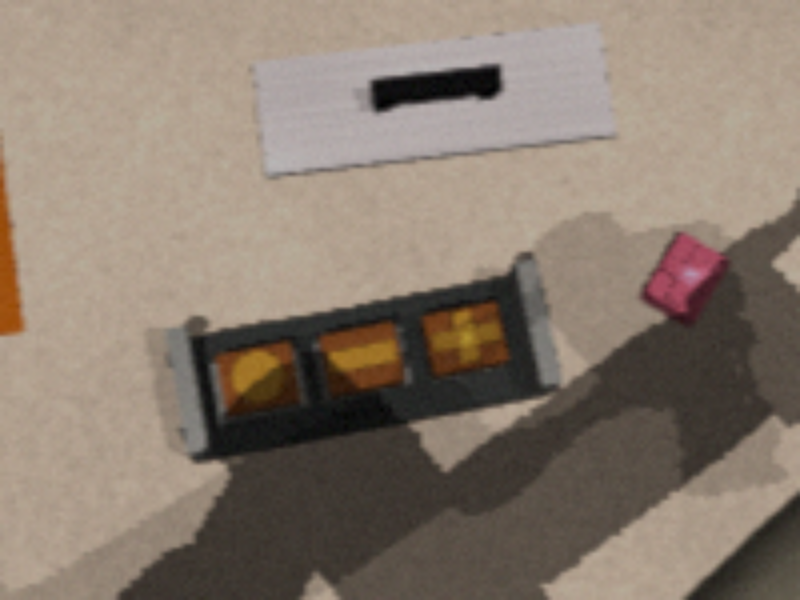

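View pics/d2.png

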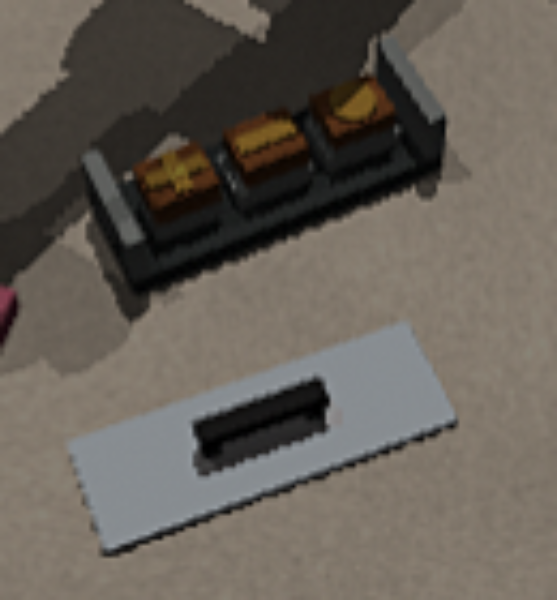

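The top view shows round (258,378), bar (360,355) and cross (466,337) face up on straight stacks. The scene view agrees, with tops level with the cheeks. The cover is at (435,100). Next I measure the cover again.

```bash
cat > cov.py <<'E'
from h import *
import sys
im=cv2.imread(sys.argv[1]);z=float(sys.argv[2]) if len(sys.argv)>2 else 0
n=sys.argv[3] if len(sys.argv)>3 else 'top'
H=cv2.cvtColor(up(im),cv2.COLOR_BGR2HSV).astype(int);s,v=H[...,1],H[...,2]
x0,x1,y0,y1=map(int,sys.argv[4:8]) if len(sys.argv)>4 else (263,373,115,175)
o=np.zeros(s.shape,bool);o[4*y0:4*y1,4*x0:4*x1]=1
show('cover',rect(n,o&(s<38)&(v>105),z+.008))
E
python3 cov.py pics/raw_d.png; python3 cov.py pics/raw_ds.png 0 scene 215 330 240 305
python3 - <<'E'
import cv2
im=cv2.imread('pics/raw_ds.png');h=cv2.cvtColor(im,cv2.COLOR_BGR2HSV)
for p in [(245,280),(290,265),(240,250),(300,250)]:print(p,h[p[1],p[0]])
E
python3 go.py 654.9 -53.8 130 6.4
```

```text
cover rect [655.1 -53.9] cen [655.  -53.9] size [ 88.2 253.8] shortaxis 6.6
cover rect [656.6 -57.2] cen [656.6 -56.7] size [ 88.4 254.6] shortaxis 6.2
(245, 280) [105  17 146]
(290, 265) [103  16 145]
(240, 250) [ 16  45 135]
(300, 250) [103  16 145]
d cm [23.15 26.39 -2.19] az -0.077 | yaw 10.8 z axis [-0.     0.001 -1.   ] gap 59.7 F 0.0 t 46.48
```

```bash
python3 - <<'E'
from h import *
im=cv2.imread('pics/raw_ds.png')
H=cv2.cvtColor(up(im),cv2.COLOR_BGR2HSV).astype(int);s,v=H[...,1],H[...,2]
for k,c in(('R',(237,215)),('L',(306,189))):
    print(im[c[1],c[0]],H[4*c[1],4*c[0]])
    for t in (65,75,85):
        o=np.zeros(s.shape,bool);o[4*(c[1]-14):4*(c[1]+14),4*(c[0]-10):4*(c[0]+10)]=1
        show(k,rect('scene',o&(s<32)&(v>t),.068))
E
```

```text
[93 96 94] [45  5 96]
R rect [ 484.1 -118.7] cen [ 484.  -118.8] size [14.2 87. ] shortaxis -79.3
R rect [ 484.7 -118.6] cen [ 484.2 -118.8] size [12.8 84.1] shortaxis -79.3
R rect [ 466.4 -122. ] cen [ 466.5 -122.3] size [11.5 44.4] shortaxis -79.3
[92 94 93] [45  5 95]
L rect [441.7 113.3] cen [441.  113.3] size [15.6 88. ] shortaxis -79.9
L rect [441.1 113.8] cen [440.6 113.5] size [14.9 85.8] shortaxis -79.2
L rect [440.6 114. ] cen [440.2 113.8] size [14.4 85. ] shortaxis -79.2
```

```bash
python3 -m handwheel '[{"ax":0,"ay":0,"az":-0.0096,"dx":2.89,"dy":3.3,"dz":-0.27,"hand":45},{"ax":0,"ay":0,"az":-0.0096,"dx":2.89,"dy":3.3,"dz":-0.27,"hand":45},{"ax":0,"ay":0,"az":-0.0096,"dx":2.89,"dy":3.3,"dz":-0.27,"hand":45},{"ax":0,"ay":0,"az":-0.0096,"dx":2.89,"dy":3.3,"dz":-0.27,"hand":45},{"ax":0,"ay":0,"az":-0.0096,"dx":2.89,"dy":3.3,"dz":-0.27,"hand":45},{"ax":0,"ay":0,"az":-0.0096,"dx":2.89,"dy":3.3,"dz":-0.27,"hand":45},{"ax":0,"ay":0,"az":-0.0096,"dx":2.89,"dy":3.3,"dz":-0.27,"hand":45},{"ax":0,"ay":0,"az":-0.0096,"dx":2.89,"dy":3.3,"dz":-0.27,"hand":45},{"ax":0,"ay":0,"az":0,"dx":0,"dy":0,"dz":0,"hand":45},{"ax":0,"ay":0,"az":0,"dx":0,"dy":0,"dz":0,"hand":45}]' 40
python3 go.py 655 -54 17 6.5
python3 - <<'E'
from h import *
s=r.capture('scene');cv2.imwrite('pics/raw_e.png',s[:,:,::-1]);cv2.imwrite('pics/e1.png',cv2.resize(s[150:320,190:360,::-1],(600,600)))
E
```

```text
t: 47.72
tool_pos: [0.6541, -0.0531, 0.1303]
tool_rot: [-2.09, -2.344, 0.001]
contact_force: [-0.7, -0.4, -0.2]
finger_gap: 0.0418
finger_force: 0.0
d cm [  0.09  -0.09 -11.33] az -0.001 | yaw 6.6 z axis [-0.001 -0.    -1.   ] gap 41.8 F 0.0 t 47.73
```

View pics/e1.png

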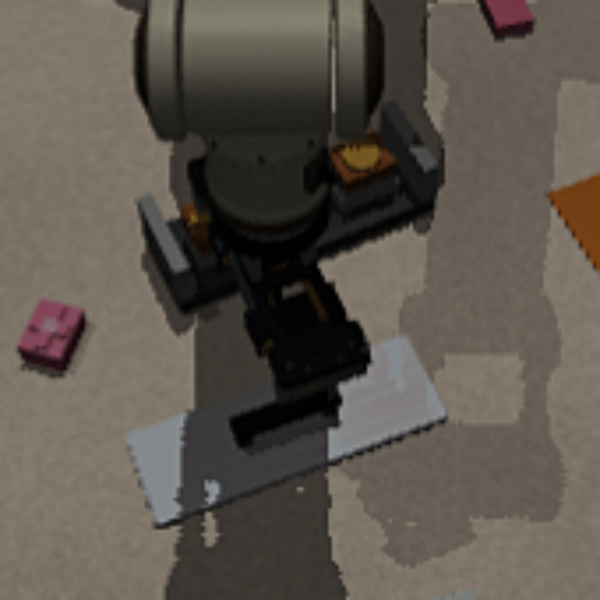

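The picture shows the gripper above the handle at (285,415) and the cover unmoved. Both views give the same cover-to-cassette offset, (-194.5, +54.3) mm and +4.3°. Next I grip the handle.

```bash
python3 -m handwheel '[{"ax":0,"ay":0,"az":0,"dx":0.09,"dy":-0.09,"dz":-5,"hand":45},{"ax":0,"ay":0,"az":0,"dx":0,"dy":0,"dz":-4,"hand":45},{"ax":0,"ay":0,"az":0,"dx":0,"dy":0,"dz":-1.7,"hand":45},{"ax":0,"ay":0,"az":0,"dx":0,"dy":0,"dz":-0.6,"hand":45},{"ax":0,"ay":0,"az":0,"dx":0,"dy":0,"dz":0,"hand":45},{"ax":0,"ay":0,"az":0,"dx":0,"dy":0,"dz":0,"hand":5},{"ax":0,"ay":0,"az":0,"dx":0,"dy":0,"dz":0,"hand":5},{"ax":0,"ay":0,"az":0,"dx":0,"dy":0,"dz":0,"hand":5},{"ax":0,"ay":0,"az":0,"dx":0,"dy":0,"dz":0,"hand":5},{"ax":0,"ay":0,"az":0,"dx":0,"dy":0,"dz":0,"hand":5}]' 45
python3 go.py 655 -54 17 6.5
python3 -m handwheel '[{"ax":0,"ay":0,"az":0,"dx":0,"dy":0,"dz":1,"hand":5},{"ax":0,"ay":0,"az":0,"dx":0,"dy":0,"dz":3,"hand":5},{"ax":0,"ay":0,"az":0,"dx":0,"dy":0,"dz":4,"hand":5},{"ax":0,"ay":0,"az":0,"dx":0,"dy":0,"dz":3,"hand":5},{"ax":0,"ay":0,"az":0,"dx":0,"dy":0,"dz":0,"hand":5},{"ax":0,"ay":0,"az":0,"dx":0,"dy":0,"dz":0,"hand":5}]' 45
```

```text
t: 49.02
tool_pos: [0.6564, -0.0549, 0.0183]
tool_rot: [2.092, 2.342, 0.001]
contact_force: [1.0, 1.1, 5.0]
finger_gap: 0.0158
finger_force: 45.0
d cm [-0.14  0.09 -0.13] az 0.001 | yaw 6.5 z axis [ 0.002 -0.    -1.   ] gap 15.8 F 45.0 t 49.02
t: 49.78
tool_pos: [0.654, -0.0545, 0.125]
tool_rot: [-2.09, -2.34, 0.003]
contact_force: [-1.3, -0.2, -6.2]
finger_gap: 0.016
finger_force: 45.0
```

```bash
python3 -m handwheel '[{"ax":0,"ay":0,"az":0.0125,"dx":-2.42,"dy":0.68,"dz":0,"hand":5},{"ax":0,"ay":0,"az":0.0125,"dx":-2.42,"dy":0.68,"dz":0,"hand":5},{"ax":0,"ay":0,"az":0.0125,"dx":-2.42,"dy":0.68,"dz":0,"hand":5},{"ax":0,"ay":0,"az":0.0125,"dx":-2.42,"dy":0.68,"dz":0,"hand":5},{"ax":0,"ay":0,"az":0.0125,"dx":-2.42,"dy":0.68,"dz":0,"hand":5},{"ax":0,"ay":0,"az":0.0125,"dx":-2.42,"dy":0.68,"dz":0,"hand":5},{"ax":0,"ay":0,"az":0,"dx":-2.42,"dy":0.68,"dz":0,"hand":5},{"ax":0,"ay":0,"az":0,"dx":-2.42,"dy":0.68,"dz":0,"hand":5},{"ax":0,"ay":0,"az":0,"dx":0,"dy":0,"dz":0,"hand":5},{"ax":0,"ay":0,"az":0,"dx":0,"dy":0,"dz":0,"hand":5}]' 45
python3 go.py 461 -0.5 88 10.8
python3 - <<'E'
from h import *
a=[]
for n in('scene','top'):
    s=r.capture(n);cv2.imwrite(f'pics/raw_f{n}.png',s[:,:,::-1])
    x,y=proj(n,[[.46,0,.11]])[0].astype(int);a.append(cv2.resize(s[y-70:y+70,x-70:x+70,::-1],(400,400)))
cv2.imwrite('pics/f1.png',np.hstack(a))
E
```

```text
t: 51.02
tool_pos: [0.4618, -0.0005, 0.1265]
tool_rot: [-2.003, -2.419, 0.001]
contact_force: [-0.2, -0.2, -4.9]
finger_gap: 0.0154
finger_force: 45.0
d cm [-0.08 -0.   -3.85] az 0.001 | yaw 10.8 z axis [-0.001  0.    -1.   ] gap 15.4 F 45.0 t 51.02
```

View pics/f1.png

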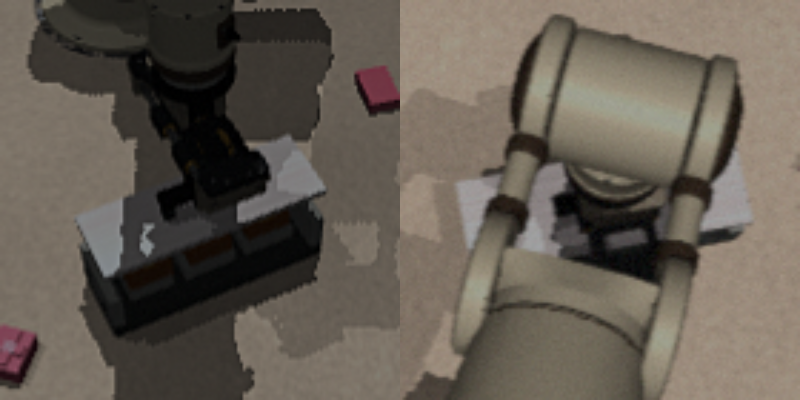

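The picture shows the cover level over the cassette and lined up with it: left panel around (200,205), cheeks beneath at (100,280) and (310,240). Lowering now.

```bash
python3 -m handwheel '[{"ax":0,"ay":0,"az":0,"dx":-0.08,"dy":0,"dz":-2,"hand":5},{"ax":0,"ay":0,"az":0,"dx":0,"dy":0,"dz":-1.2,"hand":5},{"ax":0,"ay":0,"az":0,"dx":0,"dy":0,"dz":-0.4,"hand":5},{"ax":0,"ay":0,"az":0,"dx":0,"dy":0,"dz":-0.3,"hand":5},{"ax":0,"ay":0,"az":0,"dx":0,"dy":0,"dz":0,"hand":5},{"ax":0,"ay":0,"az":0,"dx":0,"dy":0,"dz":0,"hand":5}]' 45
python3 go.py 461 -0.5 86.3 10.8
```

```text
t: 51.88
tool_pos: [0.4617, -0.0006, 0.0889]
tool_rot: [2.003, 2.419, 0.001]
contact_force: [-0.2, -0.3, -4.5]
finger_gap: 0.0155
finger_force: 45.0
d cm [-0.07  0.01 -0.26] az 0.001 | yaw 10.8 z axis [ 0.001 -0.    -1.   ] gap 15.5 F 45.0 t 51.88
```

```bash
python3 -m handwheel '[{"ax":0,"ay":0,"az":0,"dx":-0.05,"dy":0,"dz":-0.15,"hand":5},{"ax":0,"ay":0,"az":0,"dx":0,"dy":0,"dz":-0.1,"hand":5},{"ax":0,"ay":0,"az":0,"dx":0,"dy":0,"dz":0,"hand":5},{"ax":0,"ay":0,"az":0,"dx":0,"dy":0,"dz":0,"hand":5}]' 45
python3 -m handwheel '[{"ax":0,"ay":0,"az":0,"dx":0,"dy":0,"dz":-0.1,"hand":5},{"ax":0,"ay":0,"az":0,"dx":0,"dy":0,"dz":0,"hand":5}]' 45
```

```text
t: 52.38
tool_pos: [0.4608, -0.0005, 0.0863]
tool_rot: [2.003, 2.42, -0.0]
contact_force: [-3.1, 1.0, -0.1]
finger_gap: 0.0155
finger_force: 45.0
t: 52.62
tool_pos: [0.4609, -0.0005, 0.0863]
tool_rot: [-2.003, -2.42, 0.001]
contact_force: [-7.5, 1.1, 9.2]
finger_gap: 0.0155
finger_force: 45.0
```

```bash
python3 -m handwheel '[{"ax":0,"ay":0,"az":0,"dx":0,"dy":0,"dz":0,"hand":45},{"ax":0,"ay":0,"az":0,"dx":0,"dy":0,"dz":0,"hand":45},{"ax":0,"ay":0,"az":0,"dx":0,"dy":0,"dz":0,"hand":45}]' 45
python3 -m handwheel '[{"ax":0,"ay":0,"az":0,"dx":0,"dy":0,"dz":3,"hand":45},{"ax":0,"ay":0,"az":0,"dx":0,"dy":0,"dz":4,"hand":45},{"ax":0,"ay":0,"az":0,"dx":-1,"dy":-5,"dz":1,"hand":45},{"ax":0,"ay":0,"az":0,"dx":-1,"dy":-5,"dz":1,"hand":45},{"ax":0,"ay":0,"az":0,"dx":-1,"dy":-5,"dz":0,"hand":45},{"ax":0,"ay":0,"az":0,"dx":-1,"dy":-5,"dz":0,"hand":45},{"ax":0,"ay":0,"az":0,"dx":-1,"dy":-5,"dz":0,"hand":45},{"ax":0,"ay":0,"az":0,"dx":-1,"dy":-5,"dz":0,"hand":45},{"ax":0,"ay":0,"az":0,"dx":-1,"dy":-5,"dz":0,"hand":45},{"ax":0,"ay":0,"az":0,"dx":0,"dy":0,"dz":0,"hand":45}]' 45
python3 - <<'E'
from h import *
a=[]
for n in('scene','top'):
    s=r.capture(n);cv2.imwrite(f'pics/raw_g{n}.png',s[:,:,::-1])
    x,y=proj(n,[[.46,0,.076]])[0].astype(int);print(n,x,y);a.append(cv2.resize(s[y-50:y+50,x-70:x+70,::-1],(400,286)))
cv2.imwrite('pics/g1.png',np.hstack(a))
E
python3 cov.py pics/raw_gtop.png .068 top 240 360 175 240
python3 cov.py pics/raw_gscene.png .068 scene 215 325 165 235
```

```text
t: 53.0
tool_pos: [0.4611, -0.0006, 0.0851]
tool_rot: [2.003, 2.419, 0.0]
contact_force: [0.1, -0.3, -0.1]
finger_gap: 0.0412
finger_force: 0.0
t: 54.25
tool_pos: [0.3899, -0.3534, 0.1749]
tool_rot: [2.008, 2.415, -0.001]
contact_force: [1.4, 1.8, -0.3]
finger_gap: 0.0413
finger_force: 0.0
scene 271 198
top 300 208
cover rect [459.4   0.8] cen [466.3  -7.7] size [ 88.2 253.8] shortaxis 10.7
cover rect [462.   -1.4] cen [470.9  -8.8] size [ 84.3 252.1] shortaxis 10.7
```

View pics/g1.png

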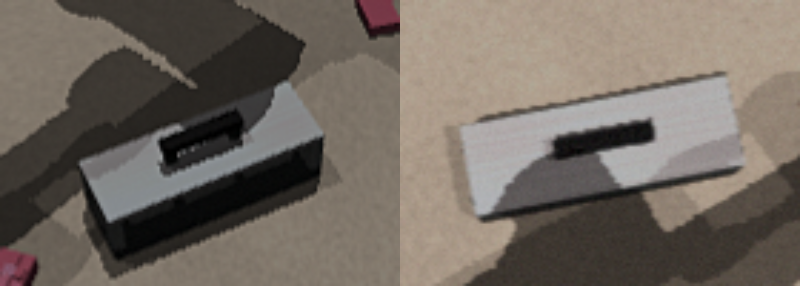

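The picture shows the cover flat on the cheeks, handle up. In both views it is centred to about 1 mm and turned 10.7°, the same as the cassette. I'm handing in.

```bash
python3 -c "
from cell import r
print(r.job_done())"
```

```text
the job is handed in; nothing more can be done
None
```

The job is handed in at about 54 s: the round, bar and cross stamps (no full one was there) sit on 16+10, 16+6 and 10+10 mm plates to match the cheek tops, and the cover lies flat on the cheeks, centred to about 1 mm and in line.

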